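# Hang the dip basket on the drip stand's swivel hook

### The arm

A 6-joint arm with a two-finger parallel gripper is mounted at the origin on a cart in front of the work surface, level with it; the furniture and walls round the work are solid. World frame = base frame: x ahead of the robot, y to its left, z up, the work surface at z = 0. Lengths are in mm, angles in rad, forces in N, time in s.
With the tool pointing down it reaches from about 350 to 775 mm from the base axis. Payload 7.3 kg.
Tool frame: the origin (TCP) lies between the finger pads; the fingertips stand 17 mm ahead of it and the grasp point (between the pads) lies 2 mm behind it; z points along the fingers, y is the direction in which the jaws open and shut (so a half turn about z gives the same grasp; the last joint's range is limited). The gripper opens to 92 mm and grips with 3 to 60 N. Pads are 19 mm wide; open, the fingers measure 130 mm over their backs; the gripper's body (75 mm by 190 mm) begins 47 mm behind the grasp point.
Start: joints at [1.188, 0.342, 1.524, -0, 1.275, -0.146], TCP at [123.144, 510.371, 243.741] pointing down, gripper open.
Joint ranges: [-2.53, 2.53], [-0.77, 2.02], [0.04, 2.7], [-1, 4.14], [0.28, 2.66], [-3.11, 3.11]. Speed limits (rad/s): [2.57, 2.57, 3.14, 3.14, 3.14, 3.14].

### API

Orientations are given as [roll, pitch, yaw] about the fixed x, y, z axes, in that order (R = Rz(yaw) Ry(pitch) Rx(roll)).
In Python, from plant import get_obs, capture, get_calibration, close_job gives the robot as it stands.
- The arm moves only by the tool carry_out, never from a script. Its argument "moves" is one flat list of numbers, 7 for each row, row after row: the shift along the tool's x, y, z normalised to -1 to 1, where 1 is 40 cm, then the turn, a rotation vector about the tool's x, y, z normalised to -1 to 1, where 1 is 30 degrees, then the opening, from 0 (shut) to 1 (fully open). A call has exactly 8 rows; each row is the pose to reach, as a shift and turn from the pose measured when the call began, along the tool's axes at that moment; what a row does not reach only later rows make up. A row lasts 1/10 s, in which the tool goes at most 50 mm and 8.59 degrees, less where a joint would pass 70% of its speed; a pose out of reach is approached as far as the arm can. A call with a number of a shift or a turn outside -1 to 1 is refused whole. A call with a gripper value outside its range is refused whole. The fingers move at their own pace and stop on an object; the grip force is fixed at half the most. Time passes only in rows, so rows that repeat a pose let the fingers close, or fill a call up. It gives the time, the measured TCP pose, the force and the opening at its end, in the units of the state.
- get_obs(): the state, without advancing time (a new reading comes with each control period).
- capture(name): name is "side" or "top" or "wrist"; returns the picture (480x640x3 uint8, red, green, blue); there is no depth.
- get_calibration(name): a dict with "vfov" (degrees; the focal length in pixels is half the picture's height over the tangent of half this angle, whatever the lens; pixels are square), "cx", "cy" (the principal point, pixels), "dist" ([k1, k2, p1, p2, k3] as OpenCV has them; the pictures are not rectified), "cam_to_world" (4x4, takes a point from camera to world coordinates). Camera axes: x right, y up, looking along -z (the intrinsics and any distortion apply to the point x, -y, -z); pixel columns grow to the right and rows downward; lengths in mm; the calibration is good to about 2 mm. A picture is of the moment at which its call begins: read the wrist's pose just before it. get_calibration takes no time and is no camera call; for the wrist camera it gives the pose at the moment of the call.
- close_job(): hands the job in, once; it reports no verdict.
The state is a dict: "time": time; "joint_positions": joint angles; "dq": joint speeds; "tau": joint torques, N m; "tool_pos": TCP position; "tcp_rot": TCP orientation; "contact_force": force on the tool from outside, world axes, zero at the start; "moment": the same for the moment, N m; "grip_width": finger opening in mm.
Only numpy, scipy, OpenCV 4.12 (cv2) and the standard library are available. Lean on these libraries where they do the work, as an engineer would, in place of code of your own. Each camera call takes 0.05 s, during which the arm holds its last target.

### The job

Swing the drip stand's swivel hook round over the drip pan; pressing it down lightly while you turn it, feel for the notch in its collar and press it in until it is fully down and locked. Then hang the dip basket by its eye gently on the locked hook, its specimen still in it, so that it hangs free and still. Do not force the hook, and leave the other things on the bench alone.

Things in the scene. Friction and masses are not known exactly. Their poses are not given: they have to be found in the camera images.
- drip_stand: Fixed bench drip stand. Origin: on the worktop under the axis of its upright 14 mm post; +z up the post, -x its front. Grey base, 137 mm ahead of the post and 43 mm behind, 164 mm wide, with a steel drip pan (106 x 154 mm, rim 25 mm high) ahead of the post. A dark 52 mm collar, top at 200 mm, is clamped on the post; its flat rim has one 7 mm notch. Post's top at 229 mm.
- hook: Steel swivel hook on the post, above the collar. Origin: on the post's axis, 200 mm above the worktop when locked, 7.5 mm higher when not. It points along its -x. It starts turned 0.9 to 1.7 rad away from the stand's front, to the +y side. Turned home counter-clockwise (seen from above) it swings freely, and too far as well: it has no stop near the front.
- sleeve (a joint): Height in m of the hook on the post: about 0.0075 while the key under its arm lies on the collar's rim, 0 once pressed down into the notch (locked). The collar's setting is not reported: the notch lies within 0.5 rad either side of the stand's front and is found by turning the hook under light downward pressure until it gives way. Its stiff sliding fit stays where it is left.
- hook_arm (a point): Centre of the hook's level round arm, 8 mm thick, 42 mm out from the post's axis (the level part runs from 12 to 54 mm out), 4 mm above hook's origin: a place to grasp. It takes about 5 N downwards to slide the hook into the notch, then it is solid; key and notch bear 30 N in all, so press down with 8 to 15 N, and sideways in the notch (play 0.04 rad each way) with under 8 N.
- hook_seat (a point): Top of the hook's wire at the bottom of its dip, 72 mm out from the post's axis, 0.5 mm above hook's origin: the upper edge of the basket's eye comes to rest here.
- hook_tip (a point): Centre of the 6.6 mm ball at the hook's upturned tip, 87 mm out from the post's axis, 6.5 mm above hook's origin.
- basket: Dip basket of steel wire, 56 x 56 x 34 mm, about 0.14 kg (0.11 to 0.18), standing on the bench; rigid upright handle, top at 144 mm. Origin: centre of its underside. The black grip is 26 mm wide (along y), 10 mm thick (along x), 84 to 114 mm above the origin; above it a flat eye plate 24 mm wide (y), 4 mm thick (x).
- eye_top (a point): Middle of the upper edge of the eye in the basket's handle, 138 mm above basket's origin. The oblong eye goes through the plate along the basket's x: 13 mm wide (y), 18 mm high (120 to 138 mm above the origin). To hang the basket the eye is slid over the hook's tip along the arm, either face first.
- specimen: Round mounted specimen, 30 mm across, 18 mm high, loose in the basket. Origin: centre of its underside.
- beaker: Bystander: clear beaker, 65 mm across, 90 mm high. Origin: centre of its underside.
- marker: Bystander: marker pen with black cap, 135 x 13 x 14 mm, lying along its y in front of the stand. Origin: centre of its underside.
- marker_2: Bystander: marker pen with red cap, 135 x 13 x 14 mm, lying along its y to the right of the stand. Origin: centre of its underside.
- spare_specimen: Bystander: round mounted specimen, 40 mm across, 21 mm high. Origin: centre of its underside.
There are look-alikes about, which are no part of the job. Several things have the shape of the basket; the one meant has the colours described above.

How it is judged (in metres and radians):
On the way:
1. the hook is fully down in the notch of its collar, the basket still standing on the bench (value of joint sleeve below 0.002 m and height (world z) of basket below 0.02 m), for 0.2 s.
At the end, for the whole second after the job is handed in: The hook is locked (sleeve within 2 mm of its lowest place); the top of the basket's eye lies within 8 mm of the hook's seat; the basket hangs upright within 0.15 rad and still (under 0.05 m/s), its specimen inside (within 30 mm of its origin); nobody touches it (value of joint sleeve below 0.002 m and distance between eye_top and hook_seat below 0.008 m and angle between basket's own z axis and vertical below 0.15 rad and distance between specimen and basket below 0.03 m and linear speed of basket below 0.05 m/s).
It fails at once if the hook is forced: its key presses on the collar or in the notch with more than 30 N (contact force between hook and drip_stand above 30 N).
It fails at once if the basket is rammed against or dropped on the hook with more than 15 N (contact force between basket and hook above 15 N).
It fails at once if a bystander is moved by more than 15 mm (distance of any of beaker, marker_2, marker, spare_specimen from where it was at the start of the episode above 0.015 m).
It also fails if it takes over 72 s, if anything falls off the work surface, if the arm or the gripper's body presses on something with over 40 N, if the wrist force passes 120 N, or if a joint passes its speed limit or range.

## Working session

There is one attempt and no reset: what is moved stays moved. The work goes in short steps, Python scripts to look and compute and a tool call to move; the robot and the scene stay as the last step left them, time stands still between calls to the robot, and variables do not carry over. Pictures are saved under pics/ and viewed, and the job is handed in when it is done.

Besides the shell and the picture viewer there is one more tool, called after "Emit:" as a command line: name --argument value ..., lists and objects as JSON in quotes. carry_out: Moves the arm, as the interface text tells. Scaled input: -1 to 1 covers 40 cm each way for a shift and 30 degrees each way for a turn. Its arguments: {"type":"object","properties":{"moves":{"type":"array","items":{"type":"number"}}},"required":["moves"]}

```bash
ls; mkdir -p pics
cat > h.py <<'E'
import numpy as np, cv2
from plant import *
def K(c):
    f=240/np.tan(np.radians(c['vfov']/2)); return np.array([[f,0,c['cx']],[0,f,c['cy']],[0,0,1.]])
def ray(c,uv):
    p=cv2.undistortPoints(np.array([[uv]],float),K(c),np.array(c['dist'],float))[0,0]
    T=np.array(c['cam_to_world']); d=T[:3,:3]@np.array([p[0],-p[1],-1]); return T[:3,3],d
def onz(c,uv,z):
    o,d=ray(c,uv); return o+d*(z-o[2])/d[2]
def proj(c,P):
    T=np.array(c['cam_to_world']); q=T[:3,:3].T@(np.array(P,float)-T[:3,3]); q=q*[1,-1,-1]
    return cv2.projectPoints(q.reshape(1,1,3),np.zeros(3),np.zeros(3),K(c),np.array(c['dist'],float))[0].ravel()
def tri(c1,u1,c2,u2):
    o1,d1=ray(c1,u1);o2,d2=ray(c2,u2)
    t=np.linalg.lstsq(np.c_[d1,-d2],o2-o1,rcond=None)[0]
    a=o1+t[0]*d1;b=o2+t[1]*d2; return (a+b)/2,np.linalg.norm(a-b)
def snap(n,f):
    c=get_calibration(n); im=capture(n); cv2.imwrite('pics/'+f+'.png',im[:,:,::-1]); return c,im
E
python3 - <<'E'
from h import *
print(get_obs())
for n in ['side','top','wrist']:
    c,_=snap(n,n+'0'); print(n,c)
E
```

```text
pics
{'time': 0.0, 'joint_positions': array([ 1.18797920e+00,  3.42702449e-01,  1.52503559e+00,  1.29778213e-05,
        1.27538223e+00, -1.46004976e-01]), 'dq': array([-0.00083474, -0.0002516 , -0.00160201,  0.00052161,  0.00014807,
       -0.0012752 ]), 'tau': array([-2.60759180e-04, -4.31247175e+01, -2.44218546e+01,  7.16391834e-02,
        5.61482913e-02, -1.25706447e-04]), 'tool_pos': array([122.99949283, 509.99225775, 243.04897912]), 'tcp_rot': array([-3.14008309e+00, -2.34526241e-04,  2.90477654e+00]), 'contact_force': array([-0.51044595, -0.14672691, -0.22975415]), 'moment': array([-0.07574274,  0.04866529, -0.0252215 ]), 'grip_width': 92.00016474492041}
side {'vfov': 42.6614384118502, 'cx': 323.55429250875113, 'cy': 241.3521167169466, 'dist': array([0.01515319, 0.        , 0.        , 0.        , 0.        ]), 'cam_to_world': array([[-9.89302427e-01,  7.60413007e-02, -1.24492688e-01,
         4.41986259e+02],
       [-1.44540970e-01, -3.95632296e-01,  9.06963612e-01,
         1.00820442e+03],
       [ 1.97133646e-02,  9.15255596e-01,  4.02391074e-01,
         6.09238864e+02]
[... 432 characters left out ...]
0e+01],
       [ 2.68033256e-02,  6.99459631e-02,  9.97190626e-01,
         1.20445740e+03],
       [ 0.00000000e+00,  0.00000000e+00,  0.00000000e+00,
         1.00000000e+00]])}
wrist {'vfov': 64.15477662854421, 'cx': 319.06239071240486, 'cy': 242.12659099808002, 'dist': array([0.02821307, 0.        , 0.        , 0.        , 0.        ]), 'cam_to_world': array([[ 2.34515022e-01, -9.24665381e-01, -2.99994396e-01,
         4.10832001e+01],
       [ 9.72110520e-01,  2.22446156e-01,  7.42889231e-02,
         5.30184310e+02],
       [-1.95979506e-03, -3.09049577e-01,  9.51043910e-01,
         3.83117331e+02],
       [ 0.00000000e+00,  0.00000000e+00,  0.00000000e+00,
         1.00000000e+00]])}
```

View pics/side0.png

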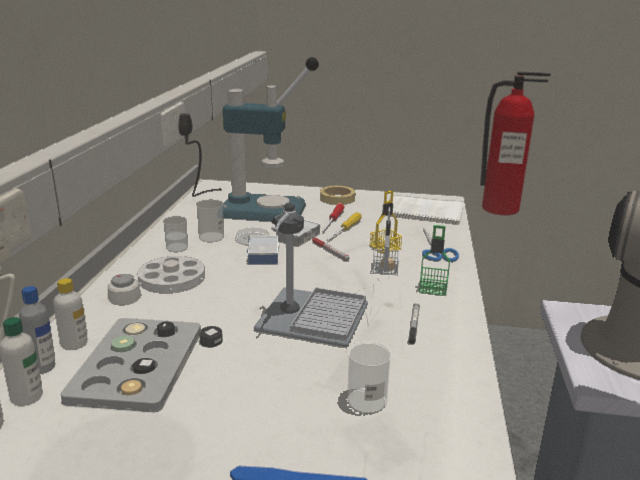

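View pics/top0.png

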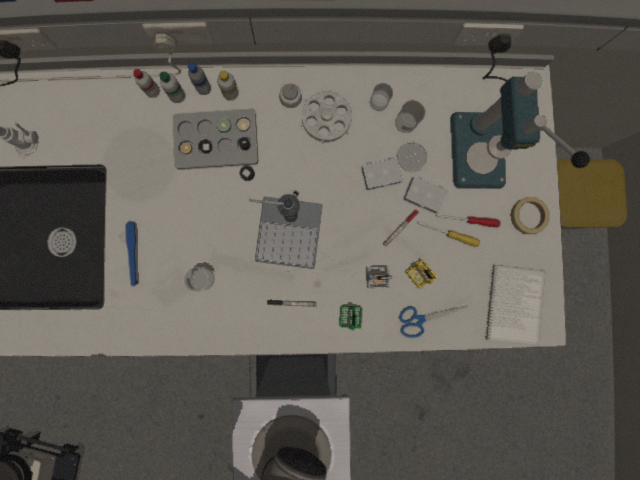

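View pics/wrist0.png

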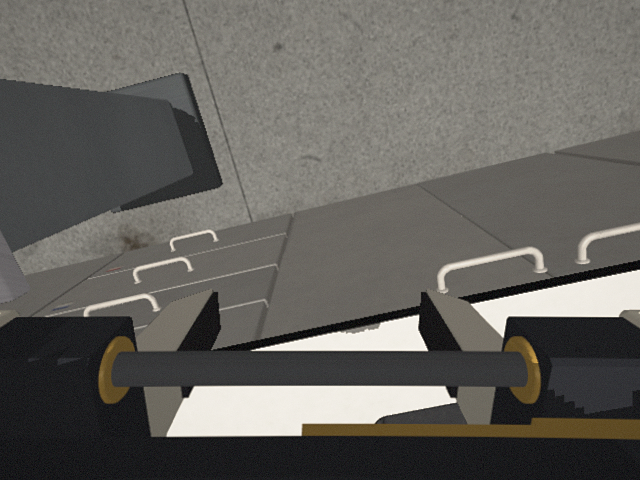

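Run:
```python
import cv2
t=cv2.imread('pics/top0.png');s=cv2.imread('pics/side0.png')
cv2.imwrite('pics/t1.png',cv2.resize(t[180:340,235:445],None,fx=3.8,fy=3.7,interpolation=cv2.INTER_CUBIC))
cv2.imwrite('pics/s1.png',cv2.resize(s[180:350,250:470],None,fx=3.6,fy=3.5,interpolation=cv2.INTER_CUBIC))
```

```text
(no output)
```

View pics/t1.png

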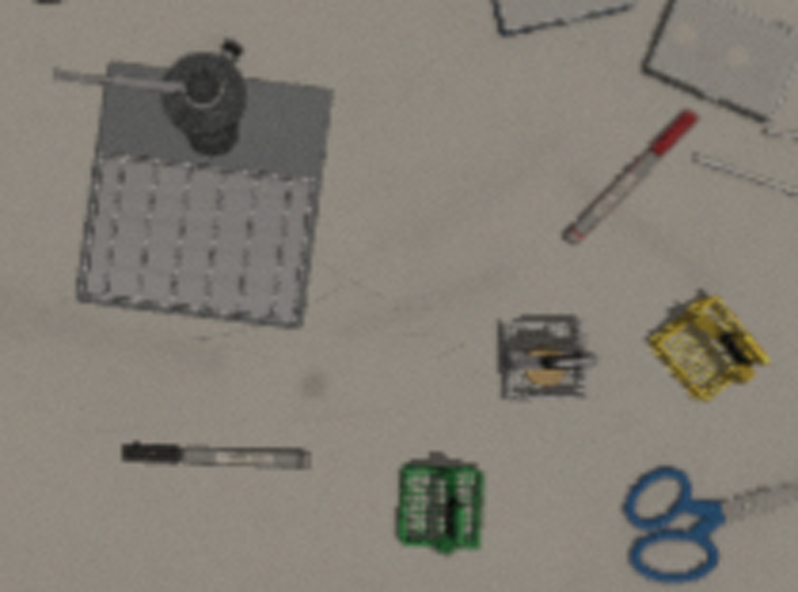

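View pics/s1.png

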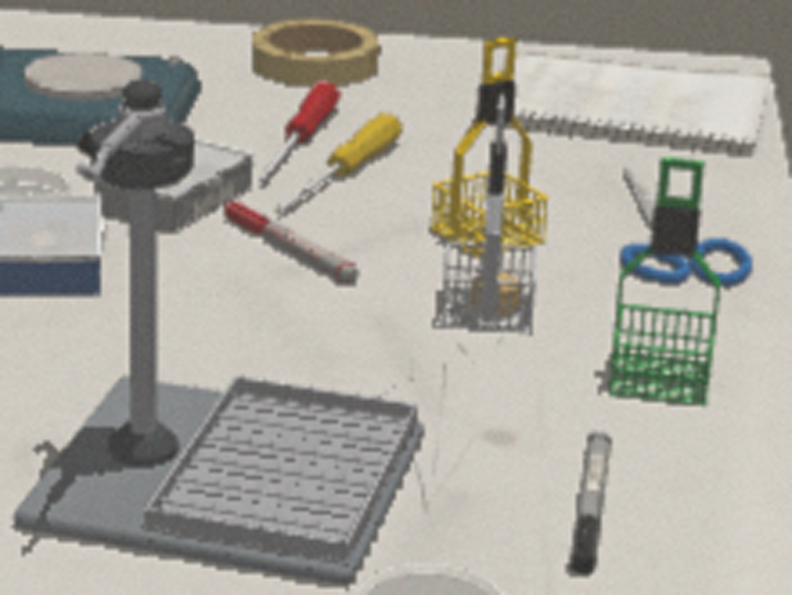

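Run:
```python
from h import *
ct=get_calibration('top');cs=get_calibration('side')
T=lambda x,y:(235+x/3.8-.0,180+y/3.7)
S=lambda x,y:(250+x/3.6,180+y/3.5)
print('post top',onz(ct,T(203,85),229), onz(cs,S(143,88),229), tri(ct,T(203,85),cs,S(143,88)))
print('tip',onz(ct,T(58,73),214), onz(cs,S(88,168),214))
for n,p in dict(FL=(78,299),FR=(300,326),BL=(108,62),BR=(332,90)).items(): print(n,onz(ct,T(*p),8))
for n,p in dict(FR=(350,578),FL=(20,525),R=(420,430)).items(): print('S',n,onz(cs,S(*p),8))
print('basket top corners z34')
for p in [(503,318),(580,318),(503,398),(585,398)]: print(onz(ct,T(*p),34))
print('side corners z0')
for p in [(435,327),(531,331)]: print(onz(cs,S(*p),0))
print('eye top cand', onz(cs,S(500,98),144), onz(ct,T(590,358),144))
```

```text
post top [647.13113564  -9.33884645 229.        ] [641.51116815   4.93958016 229.        ] (array([646.16322588,  -9.41889653, 223.74949498]), np.float64(3.575211904530587))
tip [658.07771551  77.69130726 214.        ] [653.133002    77.94057163 214.        ]
FL [524.58988549  88.96764836   8.        ]
FR [502.3578129  -69.41849707   8.        ]
BL [699.99546995  66.22149731   8.        ]
BR [676.96638886 -95.37242073   8.        ]
S FR [521.53086131  93.85574127   8.        ]
S FL [691.80985625  73.66493955   8.        ]
S R [499.9679185  -62.88230192   8.        ]
basket top corners z34
[ 505.58200662 -211.66943088   34.        ]
[ 504.65166615 -266.25325508   34.        ]
[ 448.03239371 -210.33705339   34.        ]
[ 446.90959321 -268.30589755   34.        ]
side corners z0
[ 502.32145232 -210.4928987     0.        ]
[ 443.86467805 -215.71785668    0.        ]
eye top cand [ 473.13098812 -244.04864134  144.        ] [ 477.35617893 -250.82061721  144.        ]
```

```bash
cat >> h.py <<'E'
from scipy.spatial.transform import Rotation as Ro
def Rt(yaw): return Ro.from_euler('xyz',[np.pi,0,yaw])
def go(P,yaw,full=False):
    o=get_obs(); R=Ro.from_euler('xyz',o['tcp_rot']); d=np.array(P,float)-o['tool_pos']
    s=R.inv().apply(d)/400; w=np.degrees((R.inv()*Rt(yaw)).as_rotvec())/30
    print('t',round(o['time'],2),'pos',o['tool_pos'].round(1),'rpy',o['tcp_rot'].round(3),'F',o['contact_force'].round(1),'w',round(o['grip_width'],1))
    print('shift',s.round(4),'turn',w.round(3),'rows',np.linalg.norm(d)/50,np.linalg.norm(w)*30/8.59)
E
python3 -c "
from h import *
go([400,290,320],2.95)
go([727,5,295],3.0)
"
```

```text
t 0.15 pos [123.  510.1 243.2] rpy [-3.14  -0.     2.905] F [ 0.1 -0.  -0.3] w 91.6
shift [-0.8021 -0.3726 -0.1917] turn [-0.002 -0.    -0.086] rows 7.240006070923986 0.3016949524127789
t 0.15 pos [123.  510.1 243.2] rpy [-3.14  -0.     2.905] F [ 0.1 -0.  -0.3] w 91.6
shift [-1.764  -0.8734 -0.1288] turn [-0.002 -0.    -0.182] rows 15.78060417632472 0.6351476914872842
```

Emit:
carry_out --moves '[-0.8,-0.37,-0.19,0,0,-0.09,1,-0.8,-0.37,-0.19,0,0,-0.09,1,-0.8,-0.37,-0.19,0,0,-0.09,1,-0.8,-0.37,-0.19,0,0,-0.09,1,-0.8,-0.37,-0.19,0,0,-0.09,1,-0.8,-0.37,-0.19,0,0,-0.09,1,-0.8,-0.37,-0.19,0,0,-0.09,1,-0.8,-0.37,-0.19,0,0,-0.09,1]'

```text
time: 0.95
tool_pos: [402.9, 288.4, 320.0]
tcp_rot: [-3.141, 0.002, 2.947]
contact_force: [0.4, 0.8, 0.0]
grip_width: 91.7
```

```bash
python3 -c "
from h import *
go([727,5,295],3.0)
"
```

```text
t 0.95 pos [402.9 288.4 320. ] rpy [-3.141e+00  2.000e-03  2.947e+00] F [0.4 0.8 0. ] w 91.7
shift [-0.9317 -0.5385  0.0651] turn [-0.002  0.004 -0.101] rows 8.624556760018269 0.35286207588744484
```

Emit:
carry_out --moves '[-0.93,-0.54,0.02,0,0,-0.1,1,-0.93,-0.54,0.02,0,0,-0.1,1,-0.93,-0.54,0.02,0,0,-0.1,1,-0.93,-0.54,0.02,0,0,-0.1,1,-0.93,-0.54,0.02,0,0,-0.1,1,-0.93,-0.54,0.03,0,0,-0.1,1,-0.93,-0.54,0.04,0,0,-0.1,1,-0.93,-0.54,0.06,0,0,-0.1,1]'

```text
time: 1.75
tool_pos: [700.7, 27.4, 302.7]
tcp_rot: [-3.141, 0.003, 3.0]
contact_force: [1.1, 0.5, 0.4]
grip_width: 91.7
```

```bash
python3 -c "
from h import *
go([727,5,295],3.0)
c,im=snap('wrist','w1')
print(proj(c,[645.5,-8.5,200]),proj(c,[645.5,-8.5,229]))
"
```

```text
t 1.75 pos [700.7  27.4 302.7] rpy [-3.141e+00  3.000e-03  3.000e+00] F [1.1 0.5 0.4] w 91.7
shift [-0.073  -0.0462  0.0196] turn [-0.001  0.005  0.   ] rows 0.7086642966932282 0.017464465925208797
[250.30051424 175.11608156] [241.36749338 182.68722729]
```

View pics/w1.png

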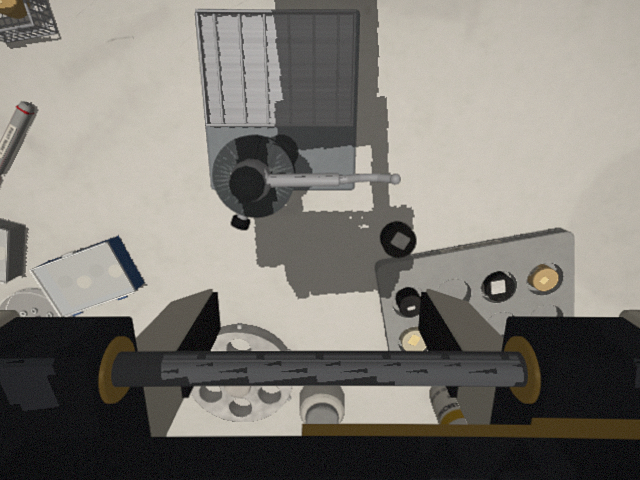

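Run:
```python
import cv2
t=cv2.imread('pics/w1.png')
r=cv2.resize(t[125:245,195:410],None,fx=3.7,fy=4,interpolation=cv2.INTER_CUBIC)
cv2.imwrite('pics/w1z.png',cv2.convertScaleAbs(r,alpha=1.7,beta=20))
```

```text
(no output)
```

View pics/w1z.png

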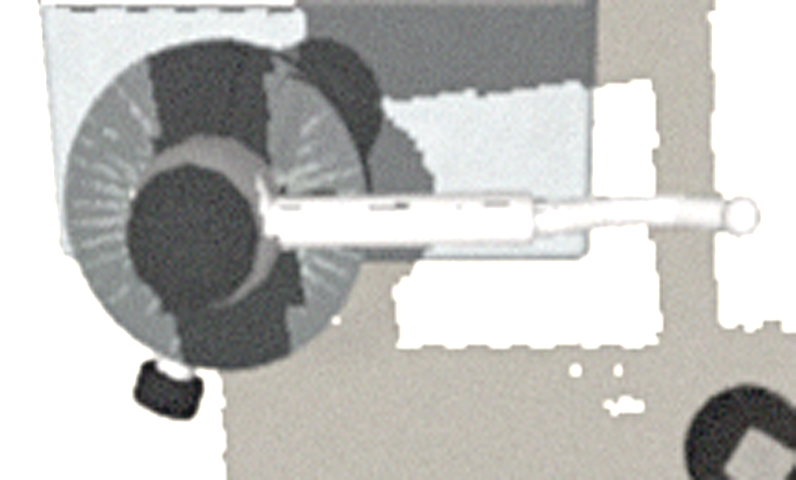

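Run:
```python
import cv2
t=cv2.imread('pics/w1.png')
r=cv2.resize(t[128:190,205:300],None,fx=8,fy=8,interpolation=cv2.INTER_CUBIC)
cv2.imwrite('pics/w1y.png',cv2.convertScaleAbs(r,alpha=3.5,beta=-40))
```

```text
(no output)
```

View pics/w1y.png

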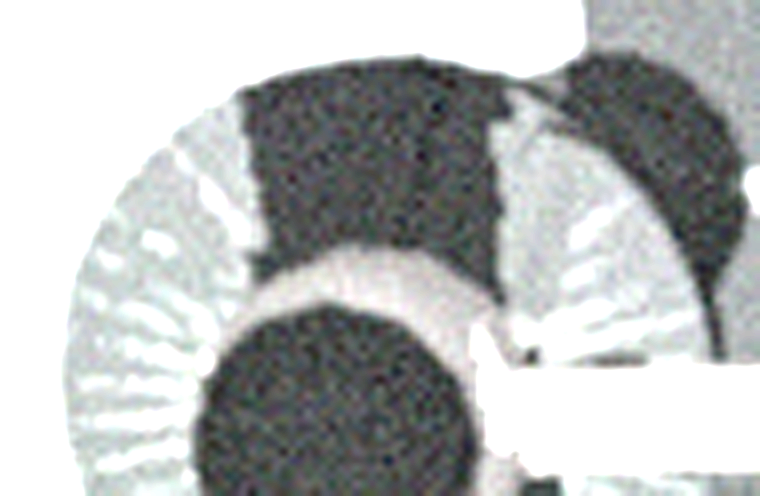

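Emit:
carry_out --moves '[-0.05,-0.14,0.03,0,0,0,1,-0.05,-0.14,0.03,0,0,0,1,-0.05,-0.14,0.03,0,0,0,1,-0.05,-0.14,0.03,0,0,0,1,-0.05,-0.14,0.03,0,0,0,1,-0.05,-0.14,0.03,0,0,0,1,-0.05,-0.14,0.03,0,0,0,1,-0.05,-0.14,0.03,0,0,0,1]'

```text
time: 2.6
tool_pos: [715.8, -36.6, 285.4]
tcp_rot: [-3.138, -0.001, 2.996]
contact_force: [0.4, -0.6, -0.5]
grip_width: 91.7
```

```bash
python3 -c "
from h import *
go([727,5,295],3.0)
c,im=snap('wrist','w2')
u=proj(c,[645.5,-8.5,200]);print(u,proj(c,[645.5,-8.5,229]))
x,y=int(u[0]),int(u[1])-10
r=cv2.resize(im[max(0,y-60):y+65,x-60:x+120,::-1],None,fx=4.4,fy=4.4,interpolation=cv2.INTER_CUBIC)
print(max(0,y-60),x-60)
cv2.imwrite('pics/w2z.png',cv2.convertScaleAbs(r,alpha=2,beta=0))
"
```

```text
t 2.6 pos [715.8 -36.6 285.4] rpy [-3.138e+00 -1.000e-03  2.996e+00] F [ 0.4 -0.6 -0.5] w 91.7
shift [-0.0126  0.1069 -0.0243] turn [-0.008 -0.002 -0.008] rows 0.8827751244011557 0.03992516013052961
[350.52775289 137.38042716] [354.82517024 140.24524874]
67 290
```

View pics/w2z.png

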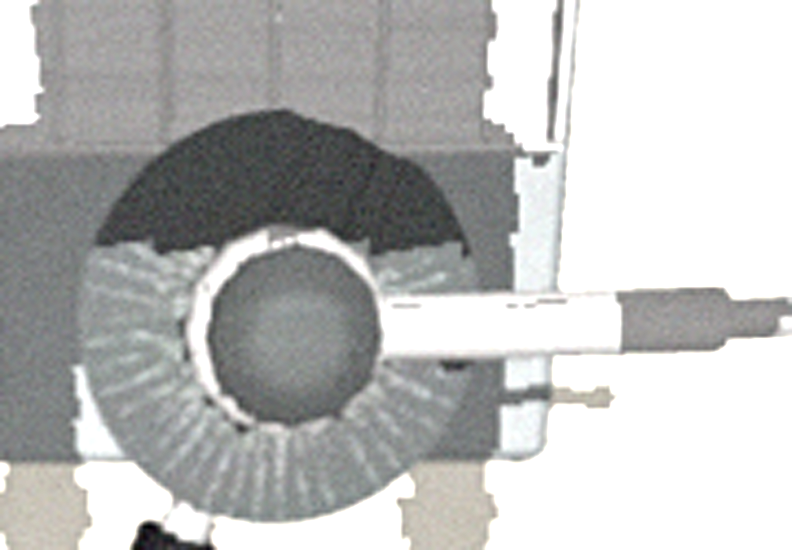

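View pics/w2.png

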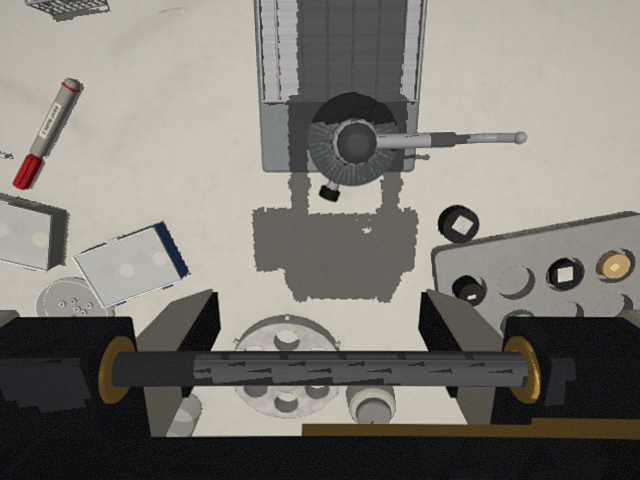

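Run:
```python
import cv2,numpy as np
t=cv2.imread('pics/w2.png')
g=cv2.GaussianBlur(cv2.cvtColor(t,cv2.COLOR_BGR2GRAY).astype(np.float32),(0,0),0.7)
r=cv2.resize(g[88:135,305:405],None,fx=8,fy=8,interpolation=cv2.INTER_CUBIC)
cv2.imwrite('pics/w2y.png',np.clip((r-10)*6,0,255).astype(np.uint8))
```

```text
(no output)
```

View pics/w2y.png

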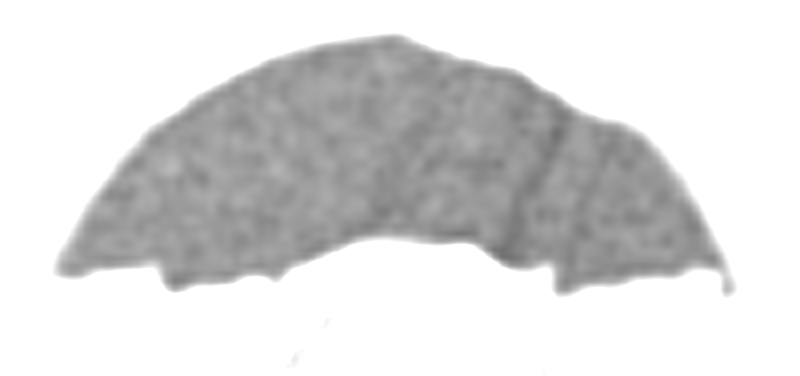

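Emit:
carry_out --moves '[-0.01,-0.22,0,0,0,0,1,-0.01,-0.22,0,0,0,0,1,-0.01,-0.22,0,0,0,0,1,-0.01,-0.22,0,0,0,0,1,-0.01,-0.22,0,0,0,0,1,-0.01,-0.22,0,0,0,0,1,-0.01,-0.22,0,0,0,0,1,-0.01,-0.22,0,0,0,0,1]'

```text
time: 3.45
tool_pos: [707.1, -123.5, 285.7]
tcp_rot: [-3.138, -0.001, 2.997]
contact_force: [-0.6, -0.1, -0.0]
grip_width: 91.9
```

```bash
python3 -c "
from h import *
go([727,5,295],3.0)
c,im=snap('wrist','w3')
im=np.mean([im]+[capture('wrist') for _ in range(4)],0)
u=proj(c,[645.5,-8.5,200]);print(u,proj(c,[645.5,-8.5,229]))
x,y=int(u[0]),int(u[1])-10
y0=max(0,y-50);x0=x-60
r=cv2.resize(im[y0:y+50,x0:x+60,::-1].astype(np.float32),None,fx=6,fy=6,interpolation=cv2.INTER_CUBIC)
print(y0,x0)
cv2.imwrite('pics/w3z.png',np.clip(r*2,0,255))
"
```

```text
t 3.45 pos [ 707.1 -123.5  285.7] rpy [-3.138e+00 -1.000e-03  2.997e+00] F [-0.6 -0.1 -0. ] w 91.9
shift [-0.0028  0.3251 -0.0245] turn [-0.007 -0.002 -0.007] rows 2.6080043211388015 0.03537096787577559
[506.98510655 129.44543827] [534.60412988 131.06092014]
69 446[ WARN:0@6.875] global loadsave.cpp:1063 imwrite_ Unsupported depth image for selected encoder is fallbacked to CV_8U.
```

View pics/w3z.png

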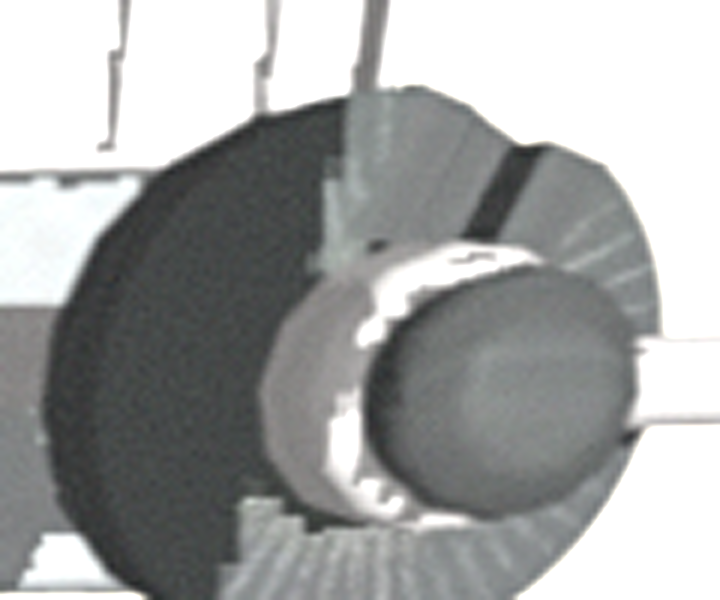

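View pics/w3.png

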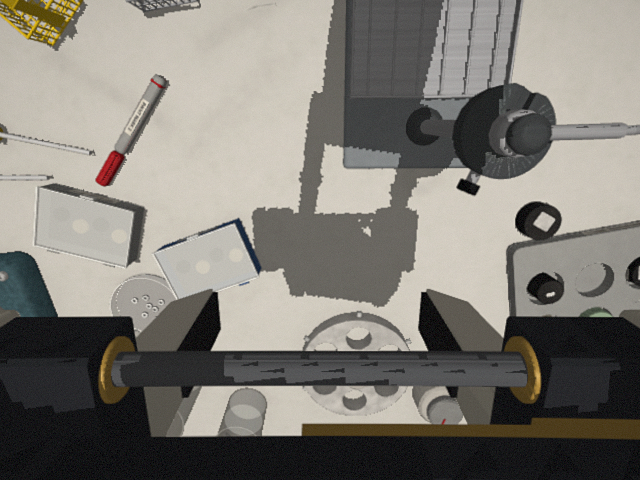

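```bash
cat >> h.py <<'E'
def camtool():
    o=get_obs(); T=np.eye(4); T[:3,:3]=Ro.from_euler('xyz',o['tcp_rot']).as_matrix(); T[:3,3]=o['tool_pos']
    return np.linalg.inv(T)@np.array(get_calibration('wrist')['cam_to_world'])
E
python3 - <<'E'
from h import *
c=get_calibration('wrist'); X=camtool()
def cal(p,r):
    T=np.eye(4);T[:3,:3]=Ro.from_euler('xyz',r).as_matrix();T[:3,3]=p; return dict(c,cam_to_world=T@X)
c1=cal([700.7,27.4,302.7],[-3.141,.003,3.0]); c2=cal([715.8,-36.6,285.4],[-3.138,-.001,2.996])
u1=(247.2,183.7);u2=(357.5,143.4);u3=(529.5,134.5)
for a,b in [(c1,u1),(c2,u2),(c,u3)]: print('cap229',onz(a,b,229))
print(tri(c1,u1,c,u3))
# rim: w2 centre
print('rim w2',onz(c2,(290+278/4.4,67+316/4.4),200))
Z=lambda x,y:(446+x/6,69+y/6)
for n,p in dict(left_out=(478,115),right_out=(548,148),r_in=(500,237),rimR=(660,310)).items(): print(n,onz(c,Z(*p),200))
# tips
print('tip w2',onz(c2,(520,137),214),'tip w1',onz(c1,(395,179),214))
print('armpt w2', onz(c2,(290+500/4.4,67+327/4.4),211.5))
E
```

```text
cap229 [646.53181489  -5.34398366 229.        ]
cap229 [647.16280451  -7.37322598 229.        ]
cap229 [646.74546055 -11.62254306 229.        ]
(array([647.76012844,  -7.18838859, 220.25160113]), np.float64(0.01804754992472981))
rim w2 [646.46198174  -7.10447447 200.        ]
left_out [6.25417519e+02 3.37962310e-01 2.00000000e+02]
right_out [629.1933277    6.56971299 200.        ]
r_in [636.20606872   2.58647384 200.        ]
rimR [644.89318672  17.10250584 200.        ]
tip w2 [657.77517698  78.78356041 214.        ] tip w1 [658.25743431  79.04853917 214.        ]
armpt w2 [651.03571086  18.76946559 211.5       ]
```

```bash
python3 -c "
from h import *
go([652,35,290],1.444)
"
```

```text
t 3.7 pos [ 707.  -124.3  285.7] rpy [-3.138e+00 -1.000e-03  2.995e+00] F [ 0.4 -0.1  0.2] w 91.8
shift [ 0.194   0.3741 -0.0122] turn [-0.007  0.004  2.963] rows 3.3723384628306747 10.348341672952893
```

Emit:
carry_out --moves '[0.02,0.05,-0.015,0,0,0.25,1,0.08,0.15,-0.015,0,0,0.5,1,0.14,0.25,-0.015,0,0,0.75,1,0.194,0.374,-0.012,0,0,1,1,0.194,0.374,-0.012,0,0,1,1,0.194,0.374,-0.012,0,0,1,1,0.194,0.374,-0.012,0,0,1,1,0.194,0.374,-0.012,0,0,1,1]'

```text
time: 4.5
tool_pos: [652.4, 33.4, 289.6]
tcp_rot: [-3.137, 0.001, 2.471]
contact_force: [0.6, 0.1, -0.3]
grip_width: 92.0
```

Emit:
carry_out --moves '[0,0,0,0,0,0.28,1,0,0,0,0,0,0.56,1,0,0,0,0,0,0.84,1,0,0,0,0,0,1,1,0,0,0,0,0,1,1,0,0,0,0,0,1,1,0,0,0,0,0,1,1,0,0,0,0,0,1,1]'

```text
time: 5.3
tool_pos: [652.5, 33.1, 289.6]
tcp_rot: [-3.138, 0.003, 1.948]
contact_force: [0.0, -1.2, 0.5]
grip_width: 91.8
```

```bash
python3 -c "
from h import *
go([652,35,250],1.444)
"
```

```text
t 5.3 pos [652.5  33.1 289.6] rpy [-3.138e+00  3.000e-03  1.948e+00] F [ 0.  -1.2  0.5] w 91.8
shift [0.0051 0.001  0.0989] turn [-0.004  0.007  0.962] rows 0.7921362385700651 3.3608950631786283
```

Emit:
carry_out --moves '[0.005,0.001,0,0,0,0.28,1,0.005,0.001,0,0,0,0.56,1,0.005,0.001,0.05,0,0,0.84,1,0.005,0.001,0.1,0,0,0.96,1,0.005,0.001,0.1,0,0,0.96,1,0.005,0.001,0.1,0,0,0.96,1,0.005,0.001,0.1,0,0,0.96,1,0.005,0.001,0.1,0,0,0.96,1]'

```text
time: 6.1
tool_pos: [652.5, 34.9, 250.9]
tcp_rot: [3.141, 0.004, 1.446]
contact_force: [-0.2, -0.7, 0.2]
grip_width: 92.1
```

```bash
python3 -c "
from h import *
go([652.2,35,209.5],1.444)
snap('side','s2');snap('wrist','w4')
import cv2
s=cv2.imread('pics/s2.png');cv2.imwrite('pics/s2z.png',cv2.resize(s[150:310,200:400],None,fx=4,fy=3.7,interpolation=cv2.INTER_CUBIC))
"
```

```text
t 6.1 pos [652.5  34.9 250.9] rpy [3.141 0.004 1.446] F [-0.2 -0.7  0.2] w 92.1
shift [ 0.0005 -0.0009  0.1035] turn [0.002 0.008 0.004] rows 0.8282178811280311 0.032238450343074466
```

View pics/s2z.png

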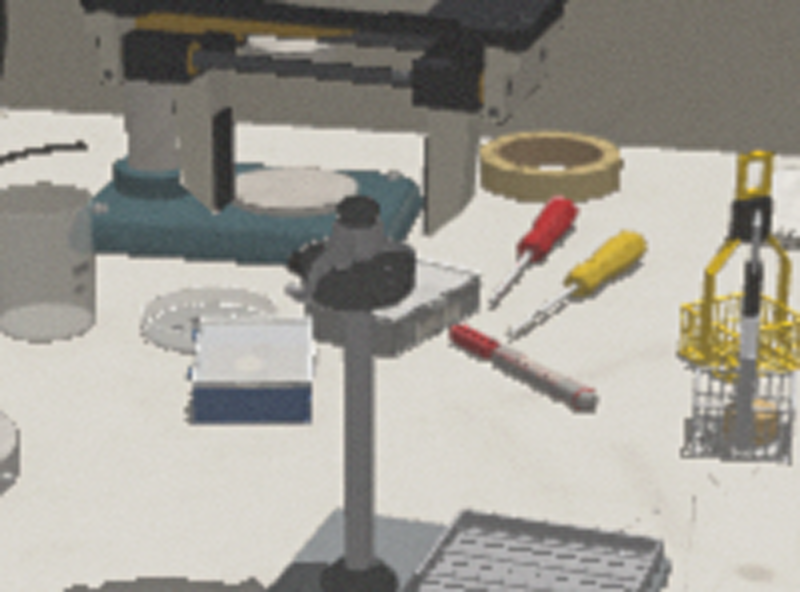

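View pics/w4.png

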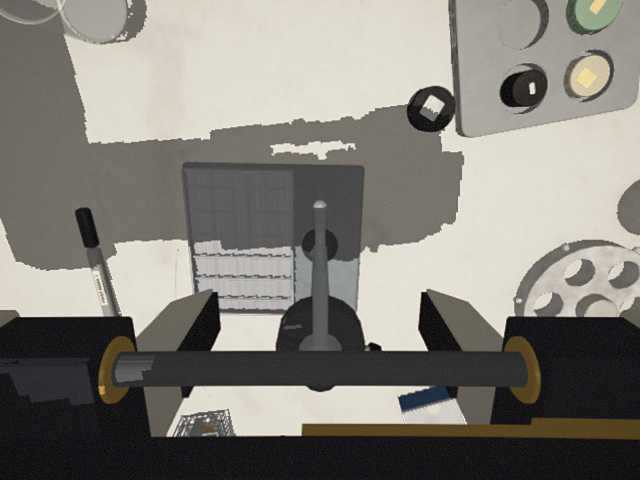

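Emit:
carry_out --moves '[0,0,0.06,0,0,0,0.6,0,0,0.1025,0,0,0,0.4,0,0,0.1025,0,0,0,0.2,0,0,0.1025,0,0,0,0.2,0,0,0.1025,0,0,0,0.2,0,0,0.1025,0,0,0,0.2,0,0,0.1025,0,0,0,0.15,0,0,0.1025,0,0,0,0.15]'

```text
time: 7.0
tool_pos: [652.5, 34.8, 209.9]
tcp_rot: [3.141, 0.004, 1.446]
contact_force: [0.6, -0.2, 0.0]
grip_width: 32.4
```

Emit:
carry_out --moves '[0,0,0,0,0,0,0.1,0,0,0,0,0,0,0,0,0,0,0,0,0,0,0,0,0,0,0,0,0,0,0,0,0,0,0,0,0,0,0,0,0,0,0,0,0,0,0,0,0,0,0,0,0,0,0,0,0]'

```text
time: 7.8
tool_pos: [652.3, 35.1, 209.8]
tcp_rot: [3.141, 0.004, 1.446]
contact_force: [-1.1, 3.7, -1.9]
grip_width: 7.3
```

```bash
cat >> h.py <<'E'
C=np.array([646.8,-7.5])
def arc(deltas,down=0,C=C,r=None):
    o=get_obs(); R=Ro.from_euler('xyz',o['tcp_rot']); p=o['tool_pos']; v=p[:2]-C; a=np.arctan2(v[1],v[0]); r0=np.hypot(*v)
    print('t',round(o['time'],2),'pos',p.round(1),'ang',a.round(3),'r',r0.round(2),'yaw',o['tcp_rot'][2].round(3),'F',o['contact_force'].round(1),'M',o['moment'].round(2),'w',round(o['grip_width'],1))
    for d in deltas:
        q=np.array([*(C+(r or r0)*np.array([np.cos(a+d),np.sin(a+d)])),p[2]-down])
        s=R.inv().apply(q-p)/400
        print(s.round(4),(-np.degrees(d)/30).__round__(3))
E
python3 -c "
from h import *
arc(np.arange(1,9)*.05)
"
```

```text
t 7.8 pos [652.3  35.1 209.8] ang 1.442 r 42.98 yaw 1.446 F [-1.1  3.7 -1.9] M [0.5 0.3 0. ] w 7.3
[-0.0001 -0.0054 -0.    ] -0.095
[-0.0005 -0.0107 -0.    ] -0.191
[-0.0011 -0.0161 -0.    ] -0.286
[-0.0021 -0.0214 -0.    ] -0.382
[-0.0032 -0.0266 -0.    ] -0.477
[-0.0047 -0.0318  0.    ] -0.573
[-0.0064 -0.0369  0.    ] -0.668
[-0.0083 -0.0419  0.    ] -0.764
```

Emit:
carry_out --moves '[-0.0001,-0.0054,0,0,0,-0.095,0,-0.0005,-0.0107,0,0,0,-0.191,0,-0.0011,-0.0161,0,0,0,-0.286,0,-0.0021,-0.0214,0,0,0,-0.382,0,-0.0032,-0.0266,0,0,0,-0.477,0,-0.0047,-0.0318,0,0,0,-0.573,0,-0.0064,-0.0369,0,0,0,-0.668,0,-0.0064,-0.0369,0,0,0,-0.668,0]'

```text
time: 8.6
tool_pos: [637.5, 34.2, 209.8]
tcp_rot: [-3.141, 0.004, 1.796]
contact_force: [0.4, 2.4, -1.9]
grip_width: 7.0
```

```bash
python3 -c "
from h import *
arc(np.arange(1,9)*.065)
"
```

```text
t 8.6 pos [637.5  34.2 209.8] ang 1.791 r 42.69 yaw 1.796 F [ 0.4  2.4 -1.9] M [ 0.16 -0.02  0.05] w 7.0
[-0.0002 -0.0069  0.    ] -0.124
[-0.0008 -0.0138  0.    ] -0.248
[-0.0019 -0.0207  0.    ] -0.372
[-0.0034 -0.0275  0.    ] -0.497
[-0.0054 -0.0341  0.    ] -0.621
[-0.0078 -0.0406  0.    ] -0.745
[-0.0106 -0.047   0.0001] -0.869
[-0.0138 -0.0531  0.0001] -0.993
```

Emit:
carry_out --moves '[-0.0002,-0.0069,0,0,0,-0.124,0,-0.0008,-0.0138,0,0,0,-0.248,0,-0.0019,-0.0207,0,0,0,-0.372,0,-0.0034,-0.0275,0,0,0,-0.497,0,-0.0054,-0.0341,0,0,0,-0.621,0,-0.0078,-0.0406,0,0,0,-0.745,0,-0.0106,-0.047,0,0,0,-0.869,0,-0.0138,-0.0531,0,0,0,-0.993,0]'

```text
time: 9.4
tool_pos: [618.3, 23.8, 209.8]
tcp_rot: [-3.139, 0.004, 2.317]
contact_force: [0.3, 1.1, -1.3]
grip_width: 6.5
```

```bash
python3 -c "
from h import *
arc(np.arange(1,9)*.02,down=1)
"
```

```text
t 9.4 pos [618.3  23.8 209.8] ang 2.311 r 42.32 yaw 2.317 F [ 0.3  1.1 -1.3] M [ 0.18 -0.07  0.02] w 6.5
[ 0.     -0.0021  0.0025] -0.038
[-0.     -0.0042  0.0025] -0.076
[-0.0001 -0.0063  0.0025] -0.115
[-0.0003 -0.0085  0.0025] -0.153
[-0.0004 -0.0106  0.0025] -0.191
[-0.0007 -0.0127  0.0025] -0.229
[-0.0009 -0.0148  0.0025] -0.267
[-0.0012 -0.0169  0.0025] -0.306
```

Emit:
carry_out --moves '[0,0,0.001,0,0,0,0,0,0,0.002,0,0,0,0,0,0,0.002,0,0,0,0,0,0,0.002,0,0,0,0,0,0,0.002,0,0,0,0,0,0,0.002,0,0,0,0,0,0,0.002,0,0,0,0,0,0,0.002,0,0,0,0]'

```text
time: 10.2
tool_pos: [618.4, 23.8, 209.2]
tcp_rot: [-3.14, 0.004, 2.317]
contact_force: [-1.8, 1.9, 5.2]
grip_width: 6.8
```

```bash
python3 -c "
from h import *
arc(np.arange(1,9)*.01)
"
```

```text
t 10.2 pos [618.4  23.8 209.2] ang 2.309 r 42.26 yaw 2.317 F [-1.8  1.9  5.2] M [ 0.26  0.38 -0.03] w 6.8
[ 0.     -0.0011  0.    ] -0.019
[-0.     -0.0021  0.    ] -0.038
[-0.     -0.0032  0.    ] -0.057
[-0.     -0.0042  0.    ] -0.076
[-0.0001 -0.0053  0.    ] -0.095
[-0.0001 -0.0063  0.    ] -0.115
[-0.0002 -0.0074  0.    ] -0.134
[-0.0003 -0.0084  0.    ] -0.153
```

Emit:
carry_out --moves '[0,-0.0011,0.0008,0,0,-0.019,0,0,-0.0021,0.0008,0,0,-0.038,0,0,-0.0032,0.0008,0,0,-0.057,0,0,-0.0042,0.0008,0,0,-0.076,0,-0.0001,-0.0053,0.0008,0,0,-0.095,0,-0.0001,-0.0063,0.0008,0,0,-0.115,0,-0.0002,-0.0074,0.0008,0,0,-0.134,0,-0.0003,-0.0084,0.0008,0,0,-0.153,0]'

```text
time: 11.0
tool_pos: [616.1, 21.5, 209.1]
tcp_rot: [-3.14, 0.004, 2.398]
contact_force: [-2.6, 2.4, 5.2]
grip_width: 6.8
```

```bash
python3 -c "
from h import *
arc(np.arange(1,9)*.01)
"
```

```text
t 11.0 pos [616.1  21.5 209.1] ang 2.385 r 42.22 yaw 2.398 F [-2.6  2.4  5.2] M [ 0.32  0.35 -0.01] w 6.8
[ 0.     -0.0011  0.    ] -0.019
[ 0.     -0.0021  0.    ] -0.038
[-0.     -0.0032  0.    ] -0.057
[-0.     -0.0042  0.    ] -0.076
[-0.0001 -0.0053  0.    ] -0.095
[-0.0001 -0.0063  0.    ] -0.115
[-0.0002 -0.0074  0.    ] -0.134
[-0.0002 -0.0084  0.    ] -0.153
```

Emit:
carry_out --moves '[0,-0.0011,0.0013,0,0,-0.019,0,0,-0.0021,0.0013,0,0,-0.038,0,0,-0.0032,0.0013,0,0,-0.057,0,0,-0.0042,0.0013,0,0,-0.076,0,-0.0001,-0.0053,0.0013,0,0,-0.095,0,-0.0001,-0.0063,0.0013,0,0,-0.115,0,-0.0002,-0.0074,0.0013,0,0,-0.134,0,-0.0003,-0.0084,0.0013,0,0,-0.153,0]'

```text
time: 11.8
tool_pos: [614.0, 18.9, 209.0]
tcp_rot: [-3.14, 0.005, 2.478]
contact_force: [-2.8, 2.4, 6.6]
grip_width: 7.1
```

```bash
python3 -c "
from h import *
arc(np.arange(1,9)*.01)
"
```

```text
t 11.8 pos [614.   18.9 209. ] ang 2.463 r 42.14 yaw 2.478 F [-2.8  2.4  6.6] M [ 0.3   0.46 -0.04] w 7.1
[ 0.     -0.0011  0.    ] -0.019
[ 0.     -0.0021  0.    ] -0.038
[-0.     -0.0032  0.    ] -0.057
[-0.     -0.0042  0.    ] -0.076
[-0.0001 -0.0053  0.    ] -0.095
[-0.0001 -0.0063  0.    ] -0.115
[-0.0002 -0.0074  0.    ] -0.134
[-0.0002 -0.0084  0.    ] -0.153
```

Emit:
carry_out --moves '[0,-0.0011,0.0022,0,0,-0.019,0,0,-0.0021,0.0022,0,0,-0.038,0,0,-0.0032,0.0022,0,0,-0.057,0,0,-0.0042,0.0022,0,0,-0.076,0,-0.0001,-0.0053,0.0022,0,0,-0.095,0,-0.0001,-0.0063,0.0022,0,0,-0.115,0,-0.0002,-0.0063,0.0022,0,0,-0.115,0,-0.0003,-0.0063,0.0022,0,0,-0.115,0]'

```text
time: 12.6
tool_pos: [612.4, 16.8, 208.3]
tcp_rot: [-3.139, 0.005, 2.538]
contact_force: [-3.3, 1.6, 6.3]
grip_width: 6.9
```

```bash
python3 -c "
from h import *
arc(np.arange(1,9)*.01)
"
```

```text
t 12.6 pos [612.4  16.8 208.3] ang 2.527 r 42.11 yaw 2.538 F [-3.3  1.6  6.3] M [ 0.26  0.57 -0.1 ] w 6.9
[ 0.     -0.0011  0.    ] -0.019
[ 0.     -0.0021  0.    ] -0.038
[-0.     -0.0032  0.    ] -0.057
[-0.     -0.0042  0.    ] -0.076
[-0.0001 -0.0053  0.    ] -0.095
[-0.0001 -0.0063  0.    ] -0.115
[-0.0002 -0.0074  0.    ] -0.134
[-0.0002 -0.0084  0.    ] -0.153
```

Emit:
carry_out --moves '[0,-0.0011,0.0015,0,0,-0.019,0,0,-0.0021,0.0015,0,0,-0.038,0,0,-0.0032,0.0015,0,0,-0.057,0,0,-0.0042,0.0015,0,0,-0.076,0,-0.0001,-0.0053,0.0015,0,0,-0.095,0,-0.0001,-0.0063,0.0015,0,0,-0.115,0,-0.0002,-0.0063,0.0015,0,0,-0.115,0,-0.0003,-0.0063,0.0015,0,0,-0.115,0]'

```text
time: 13.4
tool_pos: [611.0, 14.6, 207.7]
tcp_rot: [-3.139, 0.004, 2.598]
contact_force: [-3.5, 1.6, 4.5]
grip_width: 6.9
```

```bash
python3 -c "
from h import *
arc(np.arange(1,9)*.01)
"
```

```text
t 13.4 pos [611.   14.6 207.7] ang 2.59 r 42.09 yaw 2.598 F [-3.5  1.6  4.5] M [ 0.14  0.49 -0.01] w 6.9
[ 0.     -0.0011  0.    ] -0.019
[-0.     -0.0021  0.    ] -0.038
[-0.     -0.0032  0.    ] -0.057
[-0.     -0.0042  0.    ] -0.076
[-0.0001 -0.0053  0.    ] -0.095
[-0.0001 -0.0063  0.    ] -0.115
[-0.0002 -0.0074  0.    ] -0.134
[-0.0003 -0.0084  0.    ] -0.153
```

Emit:
carry_out --moves '[0,0,0.002,0,0,0,0,0,0,0.003,0,0,0,0,0,0,0.004,0,0,0,0,0,0,0.004,0,0,0,0,0,0,0.004,0,0,0,0,0,0,0.004,0,0,0,0,0,0,0.004,0,0,0,0,0,0,0.004,0,0,0,0]'

```text
time: 14.2
tool_pos: [610.9, 14.6, 206.0]
tcp_rot: [-3.139, 0.004, 2.598]
contact_force: [-2.9, 1.2, 3.1]
grip_width: 7.0
```

```bash
python3 -c "
from h import *
arc(np.arange(1,9)*.01)
snap('side','s5')
s=cv2.imread('pics/s5.png');cv2.imwrite('pics/s5z.png',cv2.resize(s[180:260,240:340],None,fx=8,fy=7,interpolation=cv2.INTER_CUBIC))
"
```

```text
t 14.2 pos [610.9  14.6 206. ] ang 2.59 r 42.1 yaw 2.598 F [-2.9  1.2  3.1] M [ 0.2   0.45 -0.08] w 7.0
[ 0.     -0.0011  0.    ] -0.019
[-0.     -0.0021  0.    ] -0.038
[-0.     -0.0032  0.    ] -0.057
[-0.0001 -0.0042  0.    ] -0.076
[-0.0001 -0.0053  0.    ] -0.095
[-0.0001 -0.0063  0.    ] -0.115
[-0.0002 -0.0074  0.    ] -0.134
[-0.0003 -0.0084  0.    ] -0.153
```

View pics/s5z.png

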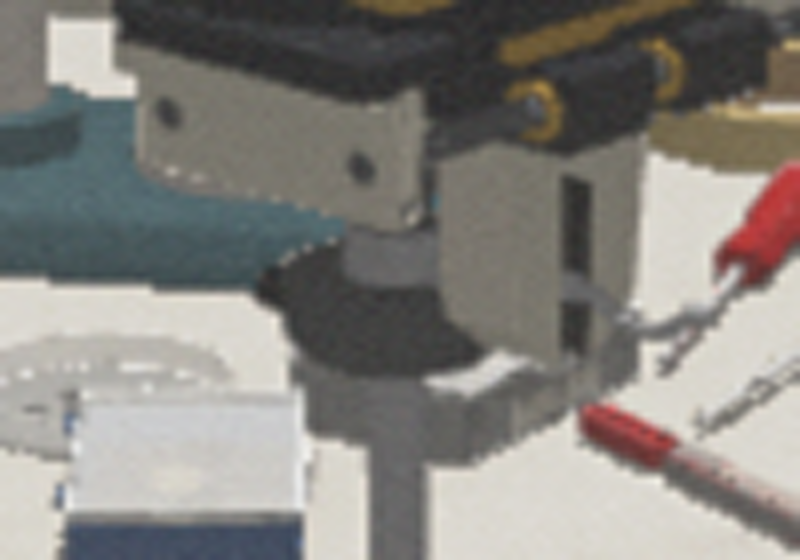

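Emit:
carry_out --moves '[0,0,0.002,0,0,0,0,0,0,0.003,0,0,0,0,0,0,0.004,0,0,0,0,0,0,0.005,0,0,0,0,0,0,0.005,0,0,0,0,0,0,0.005,0,0,0,0,0,0,0.005,0,0,0,0,0,0,0.005,0,0,0,0]'

```text
time: 15.05
tool_pos: [610.9, 14.6, 204.0]
tcp_rot: [-3.139, 0.004, 2.598]
contact_force: [-2.8, 1.6, 3.0]
grip_width: 7.0
```

```bash
python3 -c "
from h import *
c,_=snap('side','s6')
s=cv2.imread('pics/s6.png');cv2.imwrite('pics/s6z.png',cv2.resize(s[180:260,240:340],None,fx=8,fy=7,interpolation=cv2.INTER_CUBIC))
"
```

```text
(no output)
```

View pics/s6z.png

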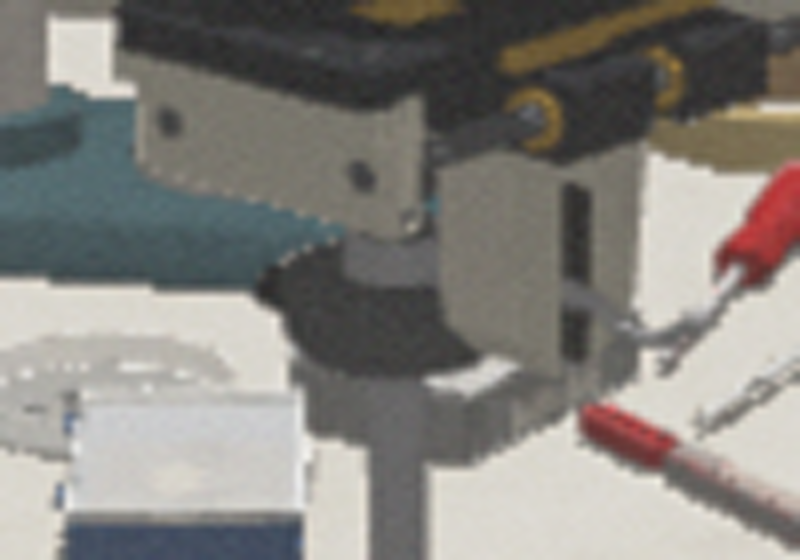

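Emit:
carry_out --moves '[0,0,0.002,0,0,0,0,0,0,0.003,0,0,0,0,0,0,0.004,0,0,0,0,0,0,0.005,0,0,0,0,0,0,0.005,0,0,0,0,0,0,0.005,0,0,0,0,0,0,0.005,0,0,0,0,0,0,0.005,0,0,0,0]'

```text
time: 15.9
tool_pos: [610.9, 14.6, 201.9]
tcp_rot: [-3.139, 0.004, 2.598]
contact_force: [-2.9, 1.8, 4.0]
grip_width: 7.0
```

Emit:
carry_out --moves '[0,0,0.001,0,0,0,0,0,0,0.0015,0,0,0,0,0,0,0.002,0,0,0,0,0,0,0.002,0,0,0,0,0,0,0.002,0,0,0,0,0,0,0.002,0,0,0,0,0,0,0.002,0,0,0,0,0,0,0.002,0,0,0,0]'

```text
time: 16.7
tool_pos: [611.0, 14.5, 201.6]
tcp_rot: [-3.139, 0.004, 2.598]
contact_force: [-3.0, 1.7, 7.1]
grip_width: 6.7
```

Emit:
carry_out --moves '[0,0,0.001,0,0,0,0,0,0,0.0015,0,0,0,0,0,0,0.002,0,0,0,0,0,0,0.0025,0,0,0,0,0,0,0.0025,0,0,0,0,0,0,0.0025,0,0,0,0,0,0,0.0025,0,0,0,0,0,0,0.0025,0,0,0,0]'

```text
time: 17.5
tool_pos: [611.0, 14.6, 201.5]
tcp_rot: [-3.139, 0.005, 2.598]
contact_force: [-5.3, 1.6, 9.4]
grip_width: 6.9
```

```bash
python3 -c "
from h import *
arc([.01])
c,_=snap('side','s7')
s=cv2.imread('pics/s7.png');cv2.imwrite('pics/s7z.png',cv2.resize(s[180:260,240:340],None,fx=8,fy=7,interpolation=cv2.INTER_CUBIC))
"
```

```text
t 17.5 pos [611.   14.6 201.5] ang 2.589 r 42.08 yaw 2.598 F [-5.3  1.6  9.4] M [ 0.18  0.76 -0.04] w 6.9
[ 0.     -0.0011  0.    ] -0.019
```

View pics/s7z.png

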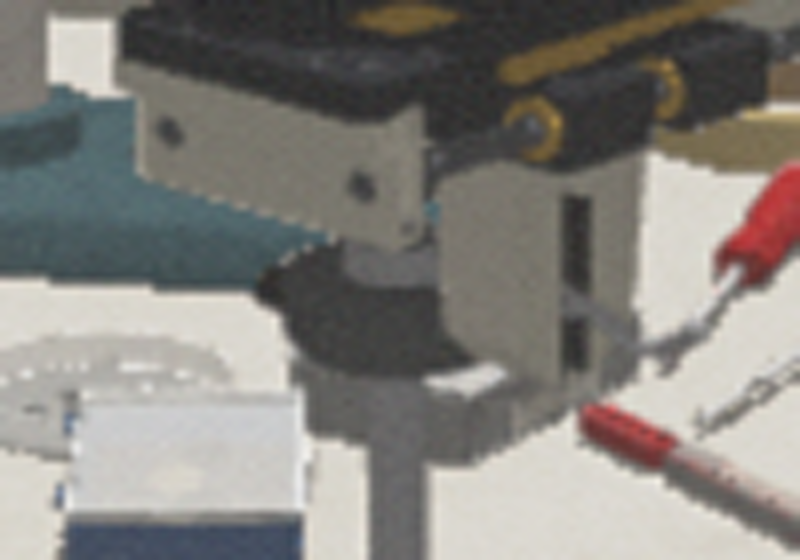

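Emit:
carry_out --moves '[0,0,0,0,0,0,0,0,0,0,0,0,0,0.1,0,0,0,0,0,0,0.3,0,0,0,0,0,0,0.5,0,0,0,0,0,0,0.6,0,0,0,0,0,0,0.6,0,0,0,0,0,0,0.6,0,0,0,0,0,0,0.6]'

```text
time: 18.35
tool_pos: [611.0, 14.6, 201.4]
tcp_rot: [-3.139, 0.005, 2.598]
contact_force: [1.6, 0.0, 0.2]
grip_width: 52.0
```

```bash
python3 -c "
from h import *
go([590,20,330],2.6)
ct=get_calibration('top');cs=get_calibration('side')
T=lambda x,y:(235+x/3.8-.0,180+y/3.7)
S=lambda x,y:(250+x/3.6,180+y/3.5)
print('yellow base/rim'); 
for p in [(645,340),(705,292),(770,355),(710,400)]: print(onz(ct,T(*p),34).round(0),onz(ct,T(*p),10).round(0))
print('yellow grip top tri?',onz(ct,T(735,345),105).round(0),onz(cs,S(500,40),144).round(0),onz(cs,S(497,100),100).round(0))
print('green',onz(ct,T(440,505),34).round(0), onz(cs,S(682,160),144).round(0))
print('beaker',onz(ct,(201,277),0).round(0),'marker',onz(ct,(268,302),7).round(0),onz(ct,(316,304),7).round(0))
"
```

```text
t 18.35 pos [611.   14.6 201.4] rpy [-3.139  0.005  2.598] F [1.6 0.  0.2] w 52.0
shift [ 0.0503 -0.0163 -0.3217] turn [-0.005  0.01  -0.003] rows 2.6082523872475294 0.03992292758724057
yellow base/rim
[ 488. -312.   34.] [ 488. -318.   10.]
[ 522. -356.   34.] [ 523. -363.   10.]
[ 475. -402.   34.] [ 475. -409.   10.]
[ 444. -357.   34.] [ 443. -364.   10.]
yellow grip top tri? [ 484. -356.  105.] [ 478. -354.  144.] [ 478. -358.  100.]
green [ 372. -164.   34.] [ 368. -162.  144.]
beaker [483. 239.   0.] marker [413.  56.   7.] [405. -73.   7.]
```

Emit:
carry_out --moves '[0,0,-0.1,0,0,0,0.6,0,0,-0.2,0,0,0,0.6,-0.02,0,-0.25,0,0,0,0.6,-0.05,0,-0.25,0,0,0,0.6,-0.05,0,-0.25,0,0,0,0.6,-0.05,0,-0.25,0,0,0,0.6,-0.05,0,-0.25,0,0,0,0.6,-0.05,0,-0.25,0,0,0,0.6]'

```text
time: 19.15
tool_pos: [627.3, 5.0, 301.0]
tcp_rot: [-3.139, 0.004, 2.598]
contact_force: [-0.1, 0.8, 0.3]
grip_width: 55.0
```

```bash
python3 -c "
from h import *
go([590,20,330],2.6)
c,_=snap('wrist','w8');snap('side','s8');snap('top','t8')
for z in (206.5,214):
  for h in (2.55,2.6,2.65): print(z,h,proj(c,[646.8+87*np.cos(h),-7.5+87*np.sin(h),z]).round(1))
for n,k in (('side','s8'),('top','t8')):
  cc=get_calibration(n)
  for z in (206.5,214): print(n,z,proj(cc,[646.8+87*np.cos(2.6),-7.5+87*np.sin(2.6),z]).round(1))
s=cv2.imread('pics/s8.png');cv2.imwrite('pics/s8z.png',cv2.resize(s[190:250,250:350],None,fx=8,fy=8,interpolation=cv2.INTER_CUBIC))
s=cv2.imread('pics/w8.png');cv2.imwrite('pics/w8z.png',cv2.resize(s[180:360,230:410],None,fx=4,fy=3.3,interpolation=cv2.INTER_CUBIC))
"
```

```text
t 19.15 pos [627.3   5.  301. ] rpy [-3.139  0.004  2.598] F [-0.1  0.8  0.3] w 55.0
shift [ 0.099  -0.0163 -0.0728] turn [-0.005  0.008 -0.003] rows 0.9921387721720991 0.03475508457075846
206.5 2.55 [325.5 153. ]
206.5 2.6 [318.2 152.8]
206.5 2.65 [311. 153.]
214 2.55 [325.7 154.2]
214 2.6 [318.2 154. ]
214 2.65 [310.7 154.2]
side 206.5 [325.6 226.6]
side 214 [325.7 222.6]
top 206.5 [268.6 237.4]
top 214 [268.3 237.1]
```

View pics/w8z.png

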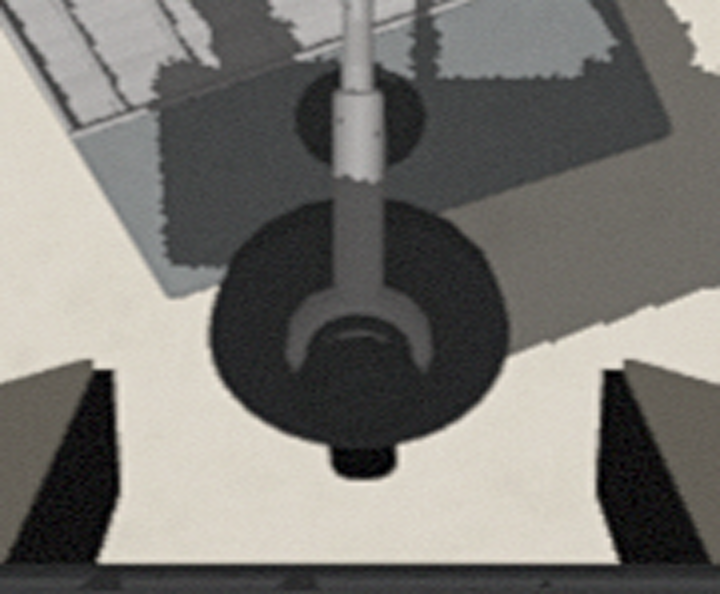

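View pics/s8z.png

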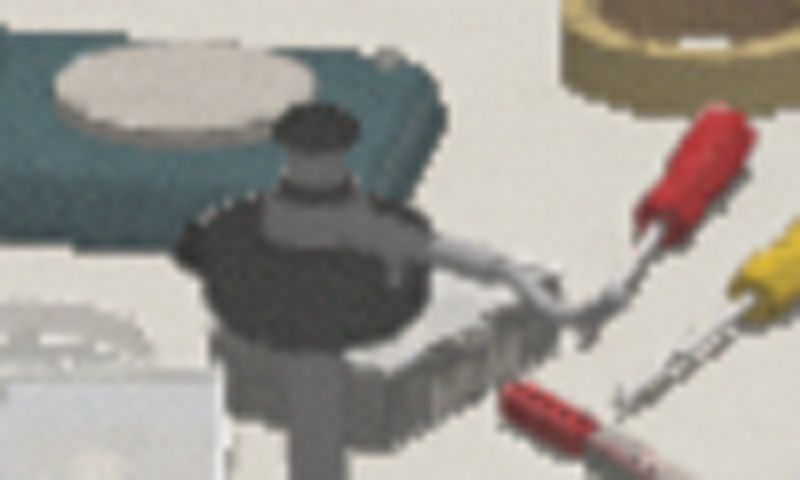

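View pics/w8.png

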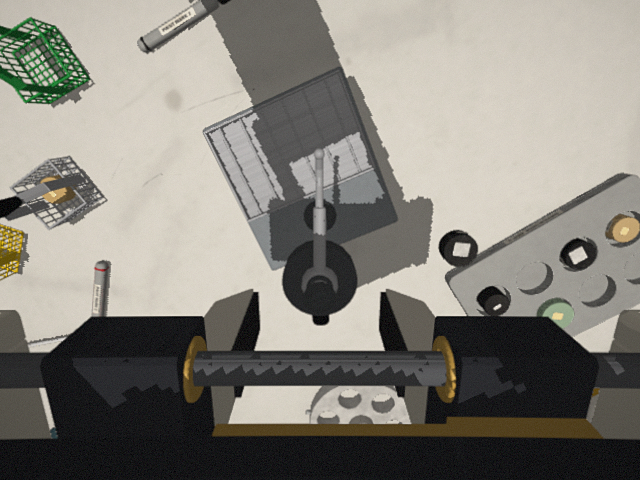

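```bash
python3 -c "
from h import *
go([545,-240,290],3.1416)
"
```

```text
t 19.3 pos [627.6   4.9 301.4] rpy [-3.139  0.005  2.598] F [0.3 0.6 0.6] w 55.2
shift [-0.1395 -0.6307  0.0307] turn [-0.007  0.008 -1.037] rows 5.173379572263653 3.6233088202292727
```

Emit:
carry_out --moves '[-0.14,-0.63,0,0,0,-0.2,0.6,-0.14,-0.63,0,0,0,-0.4,0.6,-0.14,-0.63,0,0,0,-0.6,0.6,-0.14,-0.63,0.03,0,0,-0.8,0.6,-0.14,-0.63,0.03,0,0,-1,0.6,-0.14,-0.63,0.03,0,0,-1,0.6,-0.14,-0.63,0.03,0,0,-1,0.6,-0.14,-0.63,0.03,0,0,-1,0.6]'

```text
time: 20.1
tool_pos: [545.7, -238.9, 290.5]
tcp_rot: [-3.138, 0.003, 3.121]
contact_force: [-0.5, -0.1, -0.1]
grip_width: 55.0
```

```bash
python3 -c "
from h import *
go([545,-240,290],3.1416)
c,im=snap('wrist','w9')
u=proj(c,[475,-240,100]); print(u)
for P in ([475,-240,138],[475,-240,144],[475,-240,0]): print(P,proj(c,P).round(1))
np.save('c9.npy',c,allow_pickle=True)
x,y=u.astype(int); x0,y0=max(0,x-80),max(0,y-80)
cv2.imwrite('pics/w9z.png',cv2.resize(im[y0:y+70,x0:x+80,::-1],None,fx=5,fy=4,interpolation=cv2.INTER_CUBIC));print(x0,y0)
"
```

```text
t 20.1 pos [ 545.7 -238.9  290.5] rpy [-3.138e+00  3.000e-03  3.121e+00] F [-0.5 -0.1 -0.1] w 55.0
shift [ 0.0017 -0.0027  0.0012] turn [-0.008  0.006 -0.039] rows 0.0271027544245782 0.13949749474925444
[316.98523535 133.95558507]
[475, -240, 138] [316.5 136.3]
[475, -240, 144] [316.4 136.7]
[475, -240, 0] [317.9 129.8]
236 53
```

View pics/w9z.png

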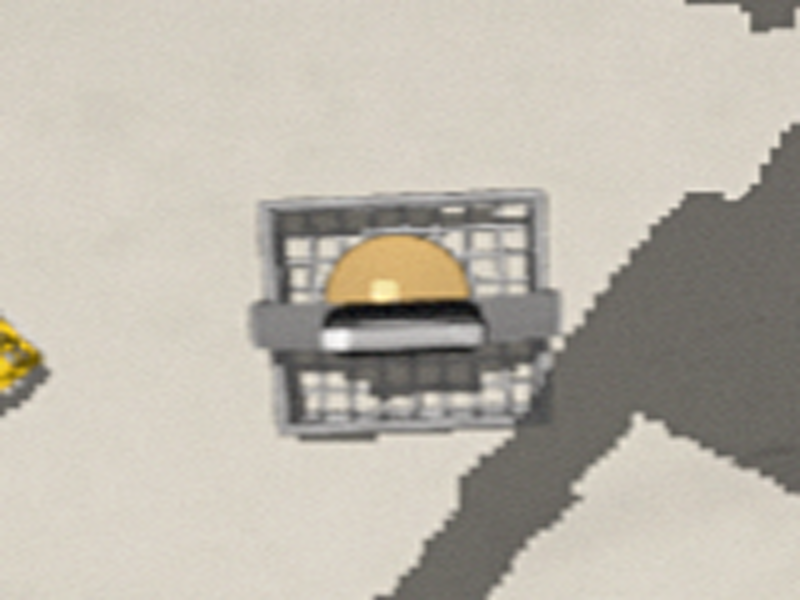

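```bash
python3 -c "
from h import *
c=np.load('c9.npy',allow_pickle=True).item()
Z=lambda x,y:(236+x/5,53+y/4)
for n,p in dict(pl=(323,339),pr=(484,332)).items(): print(n,onz(c,Z(*p),144).round(1))
for p in [(262,202),(546,190),(548,418),(282,432)]: print(onz(c,Z(*p),34).round(1))
"
```

```text
pl [ 475.5 -251.4  144. ]
pr [ 474.8 -228.2  144. ]
[ 449.  -267.8   34. ]
[ 447.4 -212.7   34. ]
[ 501.3 -212.2   34. ]
[ 503.7 -266.3   34. ]
```

```bash
python3 -c "
from h import *
go([475.2,-239.8,200],3.17)
"
```

```text
t 20.15 pos [ 545.9 -238.4  290.6] rpy [-3.137e+00  3.000e-03  3.123e+00] F [-0.4  0.7  0.1] w 55.2
shift [ 0.1775 -0.0058  0.2258] turn [-0.008  0.006 -0.09 ] rows 2.298462092646311 0.31745454828494657
```

Emit:
carry_out --moves '[0.177,-0.006,0.02,-0.008,0.006,-0.09,0.6,0.177,-0.006,0.02,-0.008,0.006,-0.09,0.6,0.177,-0.006,0.1,-0.008,0.006,-0.09,0.6,0.177,-0.006,0.2,-0.008,0.006,-0.09,0.6,0.177,-0.006,0.22,-0.008,0.006,-0.09,0.6,0.177,-0.006,0.22,-0.008,0.006,-0.09,0.6,0.177,-0.006,0.22,-0.008,0.006,-0.09,0.6,0.177,-0.006,0.22,-0.008,0.006,-0.09,0.6]'

```text
time: 20.95
tool_pos: [476.5, -240.1, 204.2]
tcp_rot: [-3.139, 0.003, -3.113]
contact_force: [-0.1, 0.6, 0.5]
grip_width: 55.5
```

```bash
python3 -c "
from h import *
go([475.2,-239.8,104],3.17)
c,im=snap('wrist','w10')
"
```

```text
t 20.95 pos [ 476.5 -240.1  204.2] rpy [-3.139e+00  3.000e-03 -3.113e+00] F [-0.1  0.6  0.5] w 55.5
shift [0.0041 0.0014 0.2504] turn [-0.004  0.006  0.001] rows 2.0037937053242363 0.024619203222158718
```

View pics/w10.png

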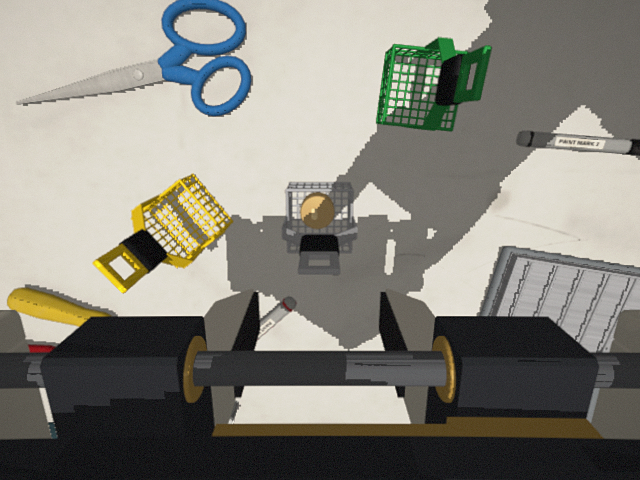

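Emit:
carry_out --moves '[0.004,0.001,0.08,-0.004,0.006,0,0.6,0.004,0.001,0.16,-0.004,0.006,0,0.6,0.004,0.001,0.22,-0.004,0.006,0,0.6,0.004,0.001,0.25,-0.004,0.006,0,0.6,0.004,0.001,0.25,-0.004,0.006,0,0.6,0.004,0.001,0.25,-0.004,0.006,0,0.5,0.004,0.001,0.25,-0.004,0.006,0,0.4,0.004,0.001,0.25,-0.004,0.006,0,0.35]'

```text
time: 21.8
tool_pos: [475.6, -240.4, 105.2]
tcp_rot: [-3.14, 0.001, -3.113]
contact_force: [0.6, 0.3, -0.5]
grip_width: 36.1
```

```bash
python3 -c "
from h import *
go([475.2,-239.8,104],3.17)
c,im=snap('wrist','w11')
s=cv2.imread('pics/w11.png')
cv2.imwrite('pics/w11z.png',s[180:480,150:500])
"
```

```text
t 21.8 pos [ 475.6 -240.4  105.2] rpy [-3.140e+00  1.000e-03 -3.113e+00] F [ 0.6  0.3 -0.5] w 36.1
shift [0.001  0.0015 0.0031] turn [-0.002  0.003  0.   ] rows 0.028567365309938867 0.013173871443952012
```

View pics/w11z.png

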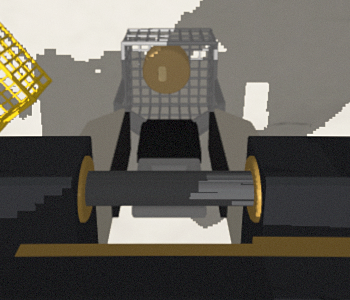

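Emit:
carry_out --moves '[0.001,0.0015,0.003,0,0,0,0.3,0.001,0.0015,0.003,0,0,0,0.27,0.001,0.0015,0.003,0,0,0,0.2,0.001,0.0015,0.003,0,0,0,0.1,0.001,0.0015,0.003,0,0,0,0,0.001,0.0015,0.003,0,0,0,0,0.001,0.0015,0.003,0,0,0,0,0.001,0.0015,0.003,0,0,0,0]'

```text
time: 22.65
tool_pos: [475.2, -239.9, 104.0]
tcp_rot: [-3.14, 0.002, -3.113]
contact_force: [-0.7, -0.6, 3.8]
grip_width: 26.0
```

```bash
cat >> h.py <<'E'
def rp(r,psi=2.595): return C+r*np.array([np.cos(psi),np.sin(psi)])
E
python3 -c "
from h import *
print(rp(135))
go([475.2,-239.8,195],3.17)
go([500,-90,195],2.9)
"
```

```text
[531.46942627  62.67021279]
t 22.65 pos [ 475.2 -239.9  104. ] rpy [-3.140e+00  2.000e-03 -3.113e+00] F [-0.7 -0.6  3.8] w 26.0
shift [-4.000e-04 -1.000e-04 -2.274e-01] turn [-0.003  0.003  0.   ] rows 1.8192001705120857 0.014437177654453865
t 22.65 pos [ 475.2 -239.9  104. ] rpy [-3.140e+00  2.000e-03 -3.113e+00] F [-0.7 -0.6  3.8] w 26.0
shift [-0.0731  0.3725 -0.2278] turn [-0.002  0.003  0.516] rows 3.541719068121333 1.8026375501212852
```

Emit:
carry_out --moves '[0,0,-0.01,0,0,0,0,0,0,-0.035,0,0,0,0,0,0,-0.07,0,0,0,0,0,0,-0.11,0,0,0,0,0,0,-0.15,0,0,0,0,0,0,-0.19,0,0,0,0,0,0,-0.22,0,0,0,0,0,0,-0.228,0,0,0,0]'

```text
time: 23.45
tool_pos: [475.5, -240.0, 196.8]
tcp_rot: [-3.139, 0.003, -3.113]
contact_force: [0.6, -0.6, -1.4]
grip_width: 25.8
```

```bash
python3 -c "
from h import *
go([505,-90,195],2.9)
c,im=snap('side','s12')
cv2.imwrite('pics/s12z.png',cv2.resize(im[150:330,340:500,::-1],None,fx=4,fy=3.3,interpolation=cv2.INTER_CUBIC))
"
```

```text
t 23.45 pos [ 475.5 -240.   196.8] rpy [-3.139e+00  3.000e-03 -3.113e+00] F [ 0.6 -0.6 -1.4] w 25.8
shift [-0.0845  0.3726  0.0037] turn [-0.004  0.007  0.516] rows 3.05687288028685 1.8040200554383414
```

View pics/s12z.png

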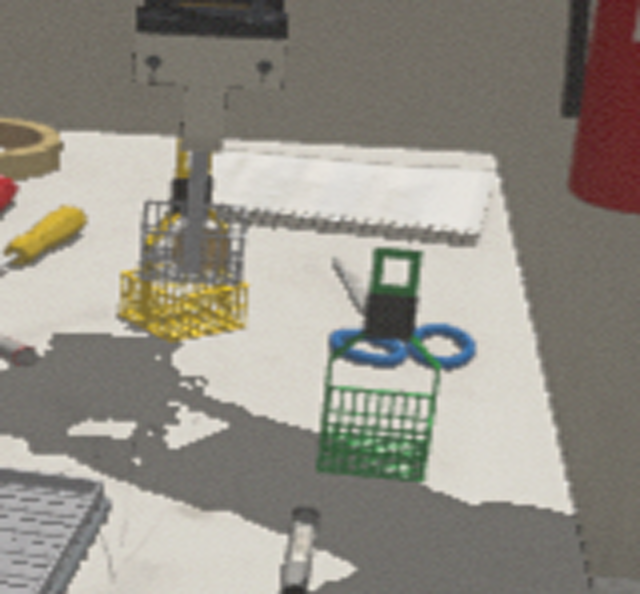

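Emit:
carry_out --moves '[-0.005,0.02,0,-0.004,0.007,0.03,0,-0.015,0.06,0,-0.004,0.007,0.1,0,-0.028,0.12,0,-0.004,0.007,0.2,0,-0.044,0.19,0,-0.004,0.007,0.3,0,-0.06,0.26,0,-0.004,0.007,0.4,0,-0.072,0.32,0,-0.004,0.007,0.47,0,-0.08,0.355,0,-0.004,0.007,0.5,0,-0.0845,0.373,0,-0.004,0.007,0.516,0]'

```text
time: 24.3
tool_pos: [504.5, -88.4, 195.4]
tcp_rot: [3.141, -0.002, 2.901]
contact_force: [0.0, 0.2, -1.7]
grip_width: 25.6
```

```bash
python3 -c "
from h import *
go([531.5,62.7,182],2.595)
"
```

```text
t 24.3 pos [504.5 -88.4 195.4] rpy [ 3.141e+00 -2.000e-03  2.901e+00] F [ 0.   0.2 -1.7] w 25.6
shift [0.0244 0.3829 0.0336] turn [ 0.    -0.004  0.585] rows 3.0811379195102164 2.041970811244202
```

Emit:
carry_out --moves '[0.001,0.02,0.002,0,-0.001,0.03,0,0.004,0.06,0.005,0,-0.002,0.1,0,0.008,0.12,0.01,0,-0.004,0.2,0,0.012,0.19,0.015,0,-0.004,0.3,0,0.016,0.26,0.02,0,-0.004,0.42,0,0.02,0.33,0.027,0,-0.004,0.52,0,0.023,0.37,0.032,0,-0.004,0.57,0,0.0244,0.383,0.0336,0,-0.004,0.585,0]'

```text
time: 25.1
tool_pos: [531.3, 63.8, 181.2]
tcp_rot: [-3.141, -0.001, 2.596]
contact_force: [0.5, -0.5, -1.9]
grip_width: 25.8
```

```bash
python3 -c "
from h import *
p=rp(100);go([*p,179],2.595)
c,im=snap('wrist','w13');snap('side','s13')
s=cv2.imread('pics/s13.png');cv2.imwrite('pics/s13z.png',cv2.resize(s[150:310,240:400],None,fx=5,fy=3.7,interpolation=cv2.INTER_CUBIC))
"
```

```text
t 25.1 pos [531.3  63.8 181.2] rpy [-3.141e+00 -1.000e-03  2.596e+00] F [ 0.5 -0.5 -1.9] w 25.8
shift [-0.0893 -0.0024  0.0054] turn [-0.001 -0.002  0.002] rows 0.7156618347113495 0.01113418291138482
```

View pics/w13.png

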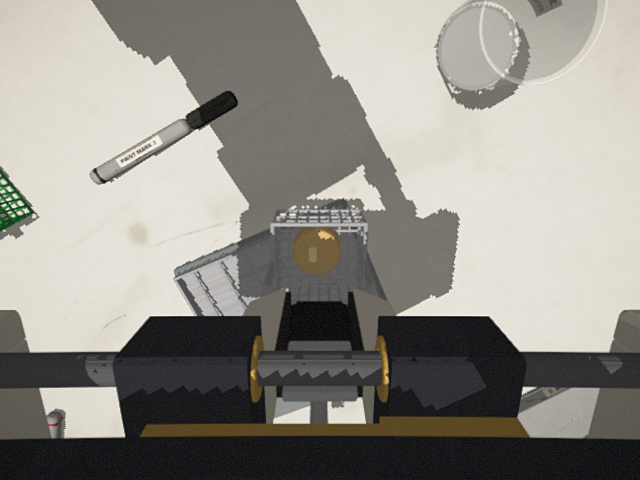

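View pics/s13z.png

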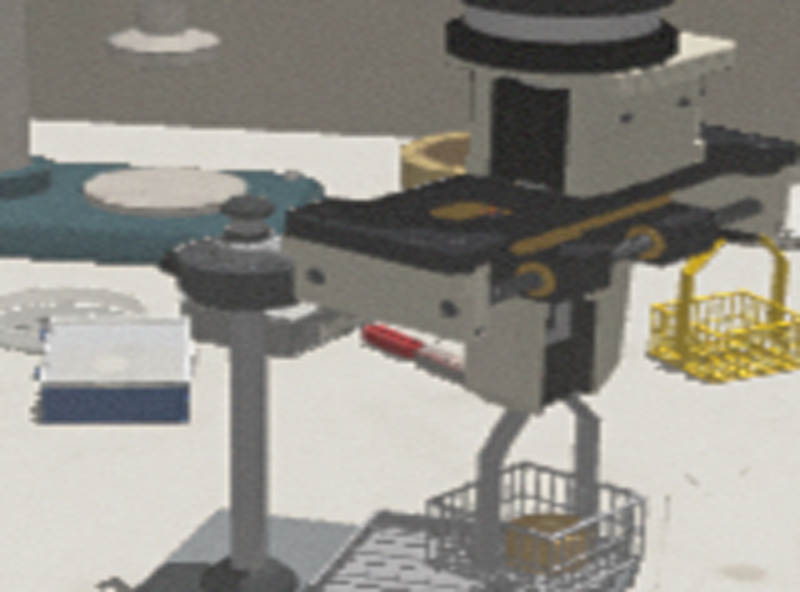

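Emit:
carry_out --moves '[-0.008,-0.001,0.001,0,0,0,0,-0.02,-0.002,0.003,0,0,0,0,-0.035,-0.0024,0.0054,0,0,0,0,-0.05,-0.0024,0.0054,0,0,0,0,-0.065,-0.0024,0.0054,0,0,0,0,-0.078,-0.0024,0.0054,0,0,0,0,-0.086,-0.0024,0.0054,0,0,0,0,-0.089,-0.0024,0.0054,0,0,0,0]'

```text
time: 26.0
tool_pos: [561.5, 43.2, 179.2]
tcp_rot: [-3.141, -0.001, 2.596]
contact_force: [-1.0, 0.5, -0.8]
grip_width: 25.8
```

```bash
python3 -c "
from h import *
for r,z in ((100,179),(81,179),(72,173.5),(72,166)): p=rp(r);go([*p,z],2.595)
c,im=snap('wrist','w14');snap('side','s14')
print(proj(c,[*rp(54),204]),proj(c,[*rp(26),208]),proj(c,[*rp(100),213]))
s=cv2.imread('pics/s14.png');cv2.imwrite('pics/s14z.png',cv2.resize(s[180:280,280:380],None,fx=7,fy=5.5,interpolation=cv2.INTER_CUBIC))
s=cv2.imread('pics/w14.png');cv2.imwrite('pics/w14z.png',cv2.convertScaleAbs(cv2.resize(s[320:430,240:400],None,fx=5,fy=5,interpolation=cv2.INTER_CUBIC),alpha=2))
"
```

```text
t 26.0 pos [561.5  43.2 179.2] rpy [-3.141e+00 -1.000e-03  2.596e+00] F [-1.   0.5 -0.8] w 25.8
shift [0.002  0.0025 0.0005] turn [-0.002 -0.002  0.002] rows 0.025685104622762526 0.010032568063173014
t 26.0 pos [561.5  43.2 179.2] rpy [-3.141e+00 -1.000e-03  2.596e+00] F [-1.   0.5 -0.8] w 25.8
shift [-0.0455  0.0024  0.0005] turn [-0.002 -0.002  0.002] rows 0.3645615010815012 0.010032568063173014
t 26.0 pos [561.5  43.2 179.2] rpy [-3.141e+00 -1.000e-03  2.596e+00] F [-1.   0.5 -0.8] w 25.8
shift [-0.068   0.0024  0.0142] turn [-0.002 -0.002  0.002] rows 0.5562414618107868 0.010032568063173014
t 26.0 pos [561.5  43.2 179.2] rpy [-3.141e+00 -1.000e-03  2.596e+00] F [-1.   0.5 -0.8] w 25.8
shift [-0.068   0.0024  0.033 ] turn [-0.002 -0.002  0.002] rows 0.6051524398360927 0.010032568063173014
[321.23162919 468.56198334] [321.08966629 532.97652272] [321.71785365 383.47022269]
```

View pics/w14z.png

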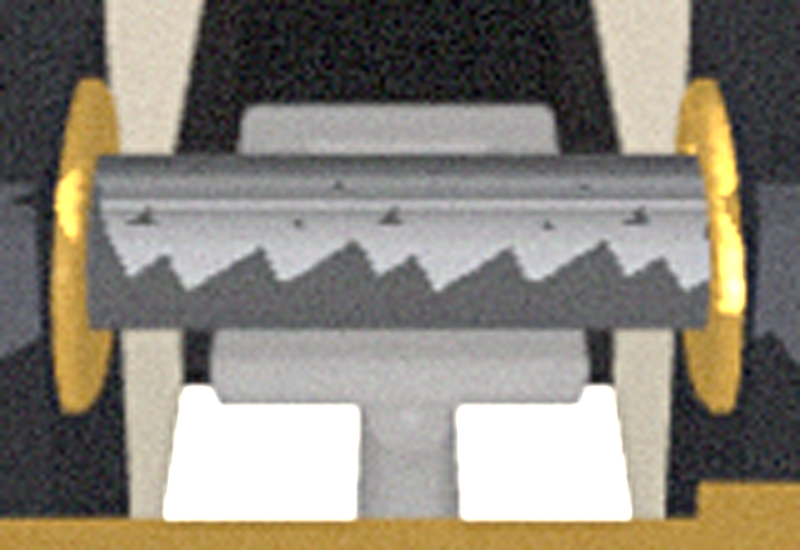

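View pics/s14z.png

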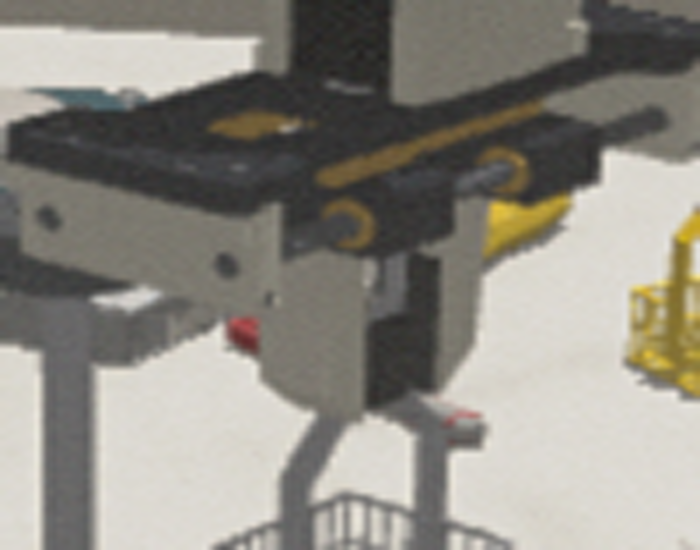

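Emit:
carry_out --moves '[-0.002,0.0015,0.0005,0,0,0,0,-0.007,0.002,0.0005,0,0,0,0,-0.014,0.002,0.0005,0,0,0,0,-0.022,0.002,0.0005,0,0,0,0,-0.03,0.002,0.0005,0,0,0,0,-0.038,0.002,0.0005,0,0,0,0,-0.0445,0.002,0.0005,0,0,0,0,-0.0465,0.002,0.0005,0,0,0,0]'

```text
time: 26.9
tool_pos: [577.9, 34.3, 179.0]
tcp_rot: [-3.141, -0.001, 2.596]
contact_force: [0.7, 0.0, -2.3]
grip_width: 25.4
```

```bash
python3 -c "
from h import *
for r,z in ((81,179),(72,173.5),(72,166)): p=rp(r);go([*p,z],2.595)
c,im=snap('wrist','w15')
s=cv2.imread('pics/w15.png');cv2.imwrite('pics/w15z.png',cv2.convertScaleAbs(cv2.resize(s[320:430,240:400],None,fx=5,fy=5,interpolation=cv2.INTER_CUBIC),alpha=2))
"
```

```text
t 26.9 pos [577.9  34.3 179. ] rpy [-3.141e+00 -1.000e-03  2.596e+00] F [ 0.7  0.  -2.3] w 25.4
shift [ 0.001   0.0003 -0.0001] turn [-0.001 -0.002  0.002] rows 0.008749978231825715 0.009850720015811812
t 26.9 pos [577.9  34.3 179. ] rpy [-3.141e+00 -1.000e-03  2.596e+00] F [ 0.7  0.  -2.3] w 25.4
shift [-0.0215  0.0003  0.0136] turn [-0.001 -0.002  0.002] rows 0.20354220389283753 0.009850720015811812
t 26.9 pos [577.9  34.3 179. ] rpy [-3.141e+00 -1.000e-03  2.596e+00] F [ 0.7  0.  -2.3] w 25.4
shift [-0.0215  0.0003  0.0324] turn [-0.001 -0.002  0.002] rows 0.3109707516981474 0.009850720015811812
```

View pics/w15z.png

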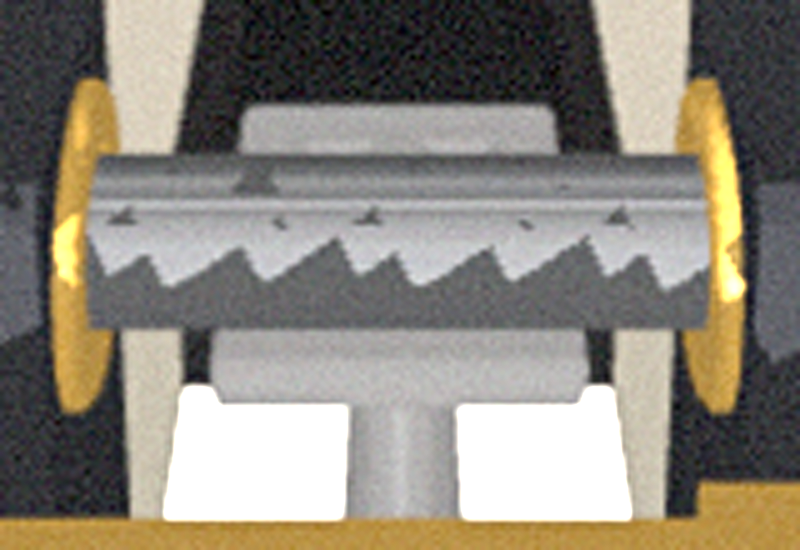

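Emit:
carry_out --moves '[-0.003,0,0.001,0,0,0,0,-0.008,0,0.003,0,0,0,0,-0.013,0,0.006,0,0,0,0,-0.018,0,0.009,0,0,0,0,-0.0215,0,0.0136,0,0,0,0,-0.0215,0,0.018,0,0,0,0,-0.0215,0,0.022,0,0,0,0,-0.0215,0,0.024,0,0,0,0]'

```text
time: 27.75
tool_pos: [585.0, 29.9, 169.1]
tcp_rot: [-3.141, -0.001, 2.596]
contact_force: [0.2, -0.4, -0.6]
grip_width: 26.0
```

```bash
python3 -c "
from h import *
for r,z in ((72,166.5),): p=rp(r);go([*p,z],2.595)
"
```

```text
t 27.75 pos [585.   29.9 169.1] rpy [-3.141e+00 -1.000e-03  2.596e+00] F [ 0.2 -0.4 -0.6] w 26.0
shift [-0.0005  0.0005  0.0064] turn [-0.002 -0.003  0.002] rows 0.051487389254989406 0.012931783133019575
```

Emit:
carry_out --moves '[0,0,0.0005,0,0,0,0,0,0,0.001,0,0,0,0,0,0,0.0015,0,0,0,0,0,0,0.002,0,0,0,0,0,0,0.0025,0,0,0,0,0,0,0.003,0,0,0,0,0,0,0.003,0,0,0,0,0,0,0.003,0,0,0,0]'

```text
time: 28.55
tool_pos: [585.0, 29.9, 167.8]
tcp_rot: [-3.141, -0.001, 2.596]
contact_force: [-0.3, -0.1, -1.5]
grip_width: 25.7
```

Emit:
carry_out --moves '[0,0,0.0005,0,0,0,0,0,0,0.001,0,0,0,0,0,0,0.0015,0,0,0,0,0,0,0.002,0,0,0,0,0,0,0.0025,0,0,0,0,0,0,0.0025,0,0,0,0,0,0,0.0025,0,0,0,0,0,0,0.0025,0,0,0,0]'

```text
time: 29.35
tool_pos: [585.0, 29.8, 166.9]
tcp_rot: [-3.141, -0.001, 2.596]
contact_force: [-0.2, -0.4, -0.9]
grip_width: 25.6
```

```bash
python3 -c "
from h import *
import time
for r,z in ((72,166.5),): p=rp(r);go([*p,z],2.595)
c,im=snap('side','s16');cv2.imwrite('pics/s16z.png',cv2.resize(im[180:280,280:380,::-1],None,fx=7,fy=5.5,interpolation=cv2.INTER_CUBIC))
"
```

```text
t 29.35 pos [585.   29.8 166.9] rpy [-3.141e+00 -1.000e-03  2.596e+00] F [-0.2 -0.4 -0.9] w 25.6
shift [-0.0005  0.0005  0.0009] turn [-0.002 -0.003  0.002] rows 0.009401823813427199 0.012829846020951122
```

View pics/s16z.png

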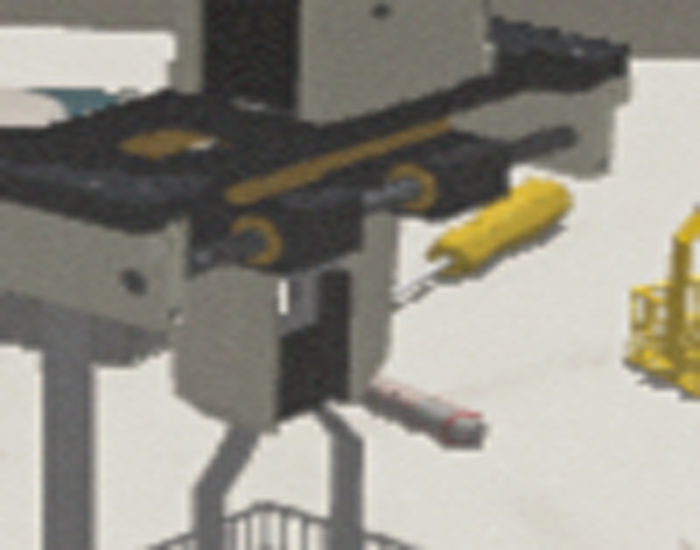

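Emit:
carry_out --moves '[0,0,0.0005,0,0,0,0,0,0,0.001,0,0,0,0,0,0,0.0015,0,0,0,0,0,0,0.0015,0,0,0,0,0,0,0.0015,0,0,0,0,0,0,0.0015,0,0,0,0,0,0,0.0015,0,0,0,0,0,0,0.0015,0,0,0,0]'

```text
time: 30.2
tool_pos: [585.0, 29.9, 166.3]
tcp_rot: [-3.141, -0.001, 2.596]
contact_force: [0.4, 0.8, -0.9]
grip_width: 25.7
```

Emit:
carry_out --moves '[0,0,0.0005,0,0,0,0,0,0,0.001,0,0,0,0,0,0,0.0015,0,0,0,0,0,0,0.002,0,0,0,0,0,0,0.002,0,0,0,0,0,0,0.002,0,0,0,0,0,0,0.002,0,0,0,0,0,0,0.002,0,0,0,0]'

```text
time: 31.0
tool_pos: [585.1, 29.9, 165.6]
tcp_rot: [-3.141, -0.001, 2.596]
contact_force: [-1.5, 0.3, 2.7]
grip_width: 25.7
```

Emit:
carry_out --moves '[0,0,0,0,0,0,0.29,0,0,0,0,0,0,0.31,0,0,0,0,0,0,0.34,0,0,0,0,0,0,0.38,0,0,0,0,0,0,0.43,0,0,0,0,0,0,0.48,0,0,0,0,0,0,0.54,0,0,0,0,0,0,0.6]'

```text
time: 31.8
tool_pos: [585.1, 29.9, 165.6]
tcp_rot: [-3.141, -0.001, 2.596]
contact_force: [0.4, 0.1, 0.9]
grip_width: 53.0
```

```bash
python3 -c "
from h import *
go([585,30,300],2.595)
c,im=snap('side','s17');cv2.imwrite('pics/s17z.png',cv2.resize(im[180:300,270:390,::-1],None,fx=6,fy=5,interpolation=cv2.INTER_CUBIC))
snap('wrist','w17')
"
```

```text
t 31.8 pos [585.1  29.9 165.6] rpy [-3.141e+00 -1.000e-03  2.596e+00] F [0.4 0.1 0.9] w 53.0
shift [ 7.000e-04 -1.000e-04 -3.359e-01] turn [-0.002 -0.002  0.002] rows 2.6875381859148124 0.011034133188318166
```

View pics/s17z.png

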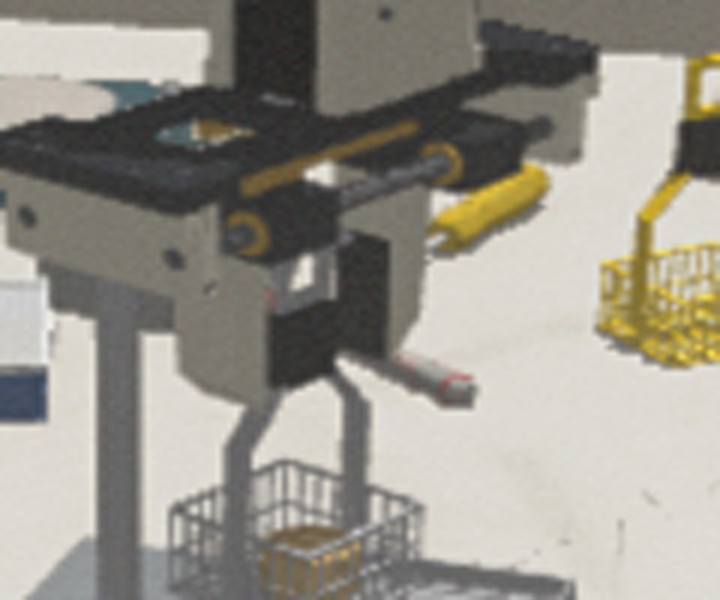

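View pics/w17.png

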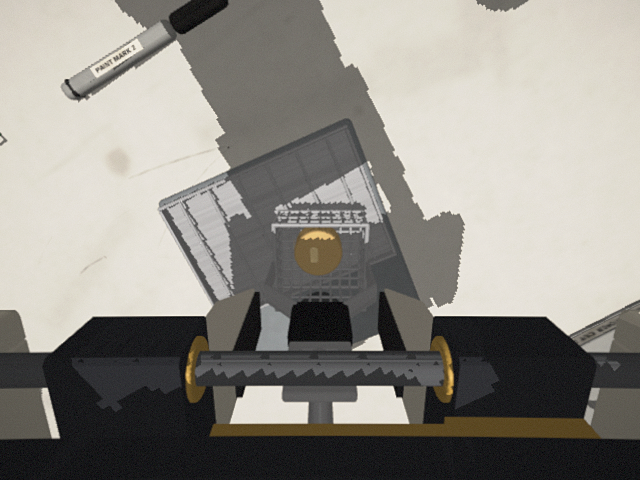

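Emit:
carry_out --moves '[0,0,-0.02,0,0,0,0.6,0,0,-0.05,0,0,0,0.6,0,0,-0.09,0,0,0,0.6,0,0,-0.14,0,0,0,0.6,0,0,-0.2,0,0,0,0.6,0,0,-0.26,0,0,0,0.6,0,0,-0.32,0,0,0,0.6,0,0,-0.36,0,0,0,0.6]'

```text
time: 32.7
tool_pos: [585.6, 29.9, 313.0]
tcp_rot: [3.141, 0.002, 2.596]
contact_force: [0.1, 0.1, -0.7]
grip_width: 54.9
```

Emit:
carry_out --moves '[0.1,0,-0.03,0,0,0,0.6,0.2,0,-0.05,0,0,0,0.6,0.3,0,-0.05,0,0,0,0.6,0.35,0,-0.05,0,0,0,0.6,0.35,0,-0.05,0,0,0,0.6,0.35,0,-0.05,0,0,0,0.6,0.35,0,-0.05,0,0,0,0.6,0.35,0,-0.05,0,0,0,0.6]'

```text
time: 33.5
tool_pos: [466.7, 102.0, 332.5]
tcp_rot: [3.141, 0.002, 2.595]
contact_force: [-0.9, -0.0, 0.4]
grip_width: 54.7
```

```bash
python3 -c "
from h import *
c,im=snap('side','s18');cv2.imwrite('pics/s18z.png',cv2.resize(im[180:320,260:400,::-1],None,fx=5,fy=4.2,interpolation=cv2.INTER_CUBIC))
s=rp(72)
for d,P in dict(seat=[*s,200.5],org=[*s,62.5],eyeTop=[*s,206.5],top=[646.8,-7.5,229]).items():
  u=proj(c,P); print(d,u.round(1),((u-[260,180])*[5,4.2]).round(0))
c,im=snap('top','t18');cv2.imwrite('pics/t18z.png',cv2.resize(im[180:330,190:400,::-1],None,fx=3.8,fy=3.8,interpolation=cv2.INTER_CUBIC))
"
```

```text
seat [318.7 227.7] [294. 200.]
org [317.5 297.3] [287. 493.]
eyeTop [318.8 224.5] [294. 187.]
top [288.2 202.6] [141.  95.]
```

View pics/s18z.png

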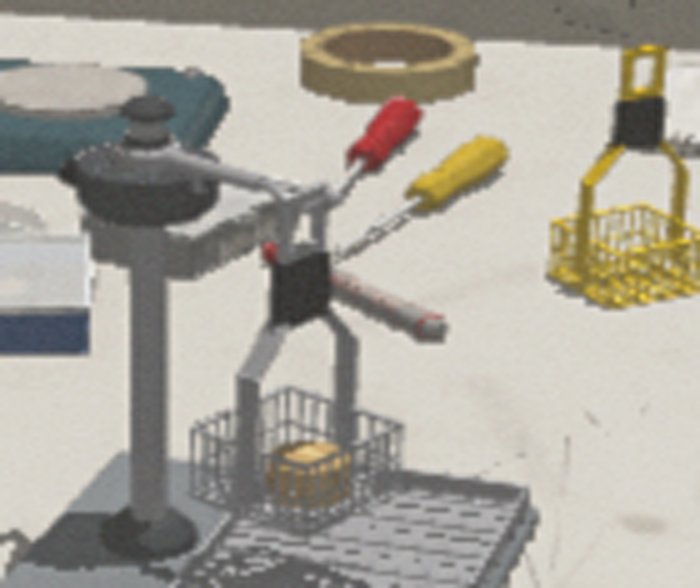

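View pics/t18z.png

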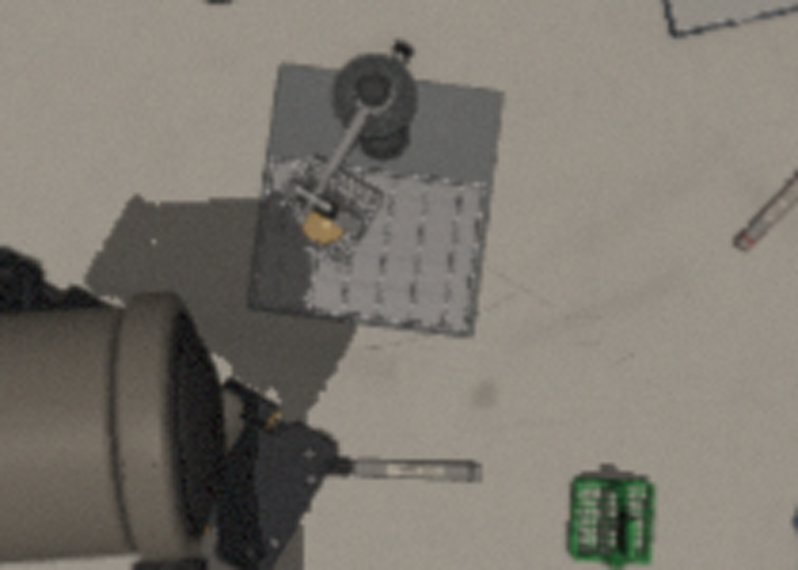

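Emit:
carry_out --moves '[0,0,0,0,0,0,0.6,0,0,0,0,0,0,0.6,0,0,0,0,0,0,0.6,0,0,0,0,0,0,0.6,0,0,0,0,0,0,0.6,0,0,0,0,0,0,0.6,0,0,0,0,0,0,0.6,0,0,0,0,0,0,0.6]'

```text
time: 34.4
tool_pos: [466.5, 102.1, 332.4]
tcp_rot: [3.141, 0.002, 2.595]
contact_force: [-1.0, 0.8, 0.2]
grip_width: 55.0
```

```bash
python3 -c "
from h import *
fr=[capture('side').astype(float)[180:320,260:400] for _ in range(8)]
a=np.mean(fr[:4],0);b=np.mean(fr[4:],0)
old=cv2.imread('pics/s18.png')[180:320,260:400,::-1].astype(float)
n=np.abs(fr[0]-fr[1]).mean()
print(n,np.abs(fr[0]-fr[7]).mean(),np.abs(old-fr[7]).mean())
# shifts of basket area
g=lambda x:cv2.cvtColor(x.astype(np.float32),cv2.COLOR_RGB2GRAY)[50:125,35:85]
print(cv2.phaseCorrelate(g(fr[0]),g(fr[7])),cv2.phaseCorrelate(g(old),g(b)))
# bystanders in top pictures: first vs now
t0=cv2.imread('pics/top0.png').astype(float);c,im=snap('top','t19');t1=im[:,:,::-1].astype(float)
for n,(x,y) in dict(beaker=(201,277),marker=(292,303),marker2=(402,228),spare=(247,173),green=(350,316),yellow=(420,272)).items():
  s=np.s_[y-22:y+22,x-26:x+26]; q=lambda k:cv2.cvtColor(k[s].astype(np.float32),cv2.COLOR_BGR2GRAY)
  print(n,cv2.phaseCorrelate(q(t0),q(t1)),np.abs(t0[s]-t1[s]).mean().round(1))
print(get_obs()['time'])
"
```

```text
1.912465986394558 1.9099489795918367 1.9122278911564625
((-0.012819045103334759, 0.4589160868168207), 0.9875349024454753) ((0.00013565736069054424, 0.49458497809002466), 0.9902574245452881)
beaker ((-1.0031424718740887, 3.639028247308339), 0.05683812545650781) 45.2
marker ((0.9412373667628628, 0.6009038153674808), 0.43663454929006446) 16.6
marker2 ((0.03994400317391822, 0.563400145097539), 0.9763855873311988) 8.6
spare ((-0.050176597106755594, 0.5344006469689297), 1.0314020101916153) 8.2
green ((0.018565621245898, 0.48487058480561984), 1.008672132609803) 8.2
yellow ((-0.0008048016420936221, 0.4995670088432611), 0.9488341875037049) 8.3
34.85
```

View pics/t19.png

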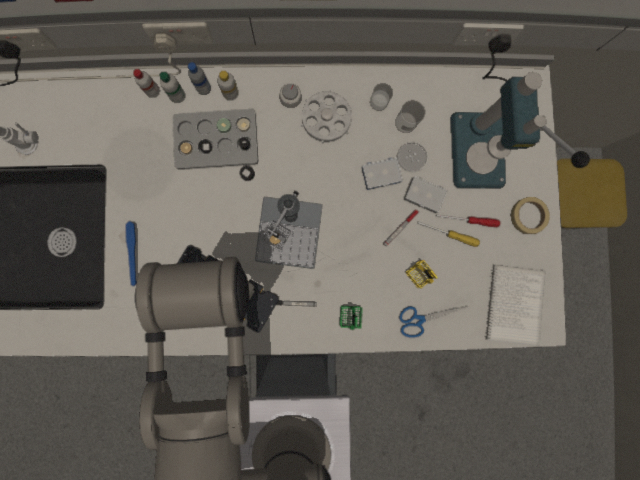

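```bash
python3 -c "
from h import *
print(close_job())"
```

```text
the job is handed in; nothing more can be done
None
```

The hook is locked in its notch and the basket hangs free on it with the specimen still inside. I handed the job in at about 35 s.

**What I did**
- **Finding the notch:** I saw it in the wrist camera, about 0.35 rad to the +y side of the stand's front.
- **Locking:** I gripped the hook arm and turned it under about 5–7 N of downward pressure. At heading 2.59 rad it gave way. I pressed it down 7.7 mm until the force rose to about 9 N.
- **Hanging:** I lifted the basket by its black grip and turned it to line up with the arm. I slid the eye over the tip with no contact force I could feel, lowered it to about 4 N of contact, let go and backed off.

**Last checks**
- **Hook:** before I fetched the basket, the tip lay within about 1 pixel of its predicted locked place in the wrist picture. That view says little about height. In the side picture the tip was hard to pick out, but it fits the locked height, not the raised one.
- **Basket:** in the side view it hangs upright with the specimen inside. Frames about 1 s apart differ only by camera noise, so it is still.
- **Seat:** the plate showed about 4 mm beside the predicted seat in that picture. The post top was off by about the same amount, so I put it down to calibration.
- **Bystanders:** the red-capped marker and the spare specimen match the first picture. The black-capped marker was partly hidden by the arm and looked unmoved. The beaker was fully hidden, so I could not check it; I took nothing low near it.

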